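Put the table condiments back in their stands

TASK

Put each of the four condiment pieces (green oil cruet, red shaker, blue sugar box, yellow toothpick box) into the wooden stand whose recess matches it in colour, size and shape, standing upright and flat on the pad, with the two boxes turned square to their recesses. Keep the pieces upright and set them down rather than dropping them, in any order; leave the glass tumbler and the stack of ramekins where they are.

Things in the scene. Friction and masses are not known exactly. Their poses are not given: they have to be found in the camera images.
- cruet: Green glass oil cruet, round, 120 mm tall, about 0.28 kg: body 52 mm across up to 62 mm high, narrowing to a 26 mm neck between 84 and 92 mm, then a green cylindrical stopper 30 mm across from 92 to 120 mm, firmly fixed and good to grip. Origin: centre of the underside; z up. Belongs in stand_green. Stands upright on the bare table at the start; its yaw varies.
- shaker: Red round pepper shaker, a straight cylinder 38 mm across and 80 mm tall, thin steel band near the top, about 0.14 kg. Origin: centre of the underside; z up. Belongs in stand_red. Stands upright on the bare table at the start; its yaw varies.
- sugarbox: Blue oblong sugar box with fixed lid, 62 mm (its x) by 36 mm (its y), straight-sided, 59 mm tall plus a small 5 mm steel bar on the lid, about 0.2 kg. Origin: centre of the underside; z up. Belongs in stand_blue; a half turn makes no difference. Stands upright on the bare table at the start; its yaw varies.
- pickbox: Yellow square toothpick box, 44 by 44 mm (sides along its x and y), 68 mm tall, about 0.16 kg. Origin: centre of the underside; z up. Belongs in stand_yellow; quarter turns make no difference. Stands upright on the bare table at the start; its yaw varies.
- stand_green: Fixed dark wooden stand, 16 mm high, with a shallow recess whose floor (a green pad) is 6 mm above the table; the lip stands 10 mm above the pad and is 8 mm wide. Round recess 68 mm across; outside 84 mm across. Origin: centre of the underside, on the table; z up.
- stand_red: Fixed dark wooden stand, 16 mm high, with a shallow recess whose floor (a red pad) is 6 mm above the table; the lip stands 10 mm above the pad and is 8 mm wide. Round recess 54 mm across; outside 70 mm across. Origin: centre of the underside, on the table; z up.
- stand_blue: Fixed dark wooden stand, 16 mm high, with a shallow recess whose floor (a blue pad) is 6 mm above the table; the lip stands 10 mm above the pad and is 8 mm wide. Oblong recess 78 mm (x) by 52 mm (y); outside 94 by 68 mm. Origin: centre of the underside, on the table; z up; x along the long side.
- stand_yellow: Fixed dark wooden stand, 16 mm high, with a shallow recess whose floor (a yellow pad) is 6 mm above the table; the lip stands 10 mm above the pad and is 8 mm wide. Square recess 60 by 60 mm; outside 76 by 76 mm. Origin: centre of the underside, on the table; z up; x and y along the sides.
- tumbler: Bystander: loose clear glass tumbler, 62 mm across the rim, 75 mm tall, open upward. Origin: centre of the underside. Leave it alone.
- ramekins: Bystander: loose stack of three white ramekins, one rigid piece 68 mm across, 66 mm tall. Origin: centre of the underside. Leave it alone.
There are look-alikes about, which are no part of the job. What is meant by the cruet is not pink, and is the smaller of those in its own colour.

How it is judged:
By the outcome, as a careful person would: the job done as asked, in the order asked, and still so for the second after the job is handed in, with the robot touching nothing.
It also fails if it takes over 112 s, if anything falls off the work surface, if the arm or the gripper's body presses on something with over 40 N, if the wrist force passes 120 N, or if a joint passes its speed limit or range.

ROBOT

A 6-joint arm with a two-finger parallel gripper is mounted at the origin on the work surface. World frame = base frame: x ahead of the robot, y to its left, z up, the work surface at z = 0. Lengths are in m, angles in rad, forces in N, time in s.
With the tool pointing down it reaches from about 0.35 to 0.775 m from the base axis. Payload 5.5 kg.
Tool frame: the origin (TCP) lies on the mounting face of the last link; the fingertips stand 173 mm ahead of it and the grasp point (between the pads) lies 155 mm ahead of it; z points along the fingers, y is the direction in which the jaws open and shut (so a half turn about z gives the same grasp; the last joint's range is limited). The gripper opens to 85 mm and grips with 20 to 120 N. Pads are 22 mm wide; open, the fingers measure 114 mm over their backs; the gripper's body (76 mm by 85 mm) begins 54 mm behind the grasp point. The pads swing forward as they close: fully open they stand 13 mm farther back than shut.
Start: joints at [1.055, 0.313, 0.046, 1.304, 0, 1.431], TCP at [0.211, 0.535, 0.405] pointing down, gripper open.
Joint ranges: [-2.76, 2.76], [-0.86, 1.69], [-1.03, 1.26], [-2.2, 2.34], [-1.47, 1.5], [-3.14, 3.14]. Speed limits (rad/s): [2.57, 2.57, 3.14, 3.14, 3.14, 3.14].

INTERFACE

Orientations are given as a unit quaternion [w, x, y, z].
In Python, from workcell import get_state, eyes, env gives the robot as it stands. The module is installed in compiled form; this text tells all that it offers.
- The arm moves only by the tool carry_out, never from a script. Its argument "motion" is a list of rows, each an object of numbers: "jaw": the opening, from -1 (shut) to 1 (fully open); "tx", "ty", "tz": the shift along the tool's x, y, z in cm; "wx", "wy", "wz": the turn, a rotation vector about the tool's x, y, z in degrees. In form: [{"jaw": .., "tx": .., "ty": .., "tz": .., "wx": .., "wy": .., "wz": ..}, ...]. A call has 1 to 20 rows; each row shifts and turns the commanded pose from where the row before left it, along the tool's axes as they then stand; what a row does not reach is not made up. A row lasts 1/8 s, in which the tool goes at most 62.5 mm and 10.7 degrees, less where a joint would pass 70% of its speed; a pose out of reach is approached as far as the arm can. A call with a gripper value outside its range is refused whole. The fingers move at their own pace and stop on an object; "force" is the grip in N (left out, the last holds). Time passes only in rows, so rows that do not move let the fingers close. It gives the time, the measured TCP pose, the force and the opening at its end, in the units of the state.
- get_state(): the state, without advancing time (a new reading comes with each control period).
- eyes.read_camera(name): name is "side" or "top"; returns the picture (480x640x3 uint8, blue, green, red); there is no depth.
- eyes.calibration(name): a dict with "K" (3x3 intrinsics, pixels), "camera_from_world" (4x4, takes a point from world to camera coordinates). Camera axes: x right, y up, looking along -z (the intrinsics and any distortion apply to the point x, -y, -z); pixel columns grow to the right and rows downward; lengths in m; the calibration is good to about 2 mm. A picture is of the moment at which its call begins. calibration takes no time and is no camera call.
- env.hand_in(): hands the job in, once; it reports no verdict.
The state is a dict: "clock": time; "joint_pos": joint angles; "qvel": joint speeds; "tau": joint torques, N m; "tcp_pos": TCP position; "orientation": TCP orientation; "wrist_force": force on the tool from outside, world axes, zero at the start; "ft_torque": the same for the moment, N m; "finger_gap": finger opening in m.
Only numpy, scipy, OpenCV 4.12 (cv2) and the standard library are available. Lean on these libraries where they do the work, as an engineer would, in place of code of your own. Each camera call takes 0.05 s, during which the arm holds its last target.

## Working session

There is one attempt and no reset: what is moved stays moved. The work goes in short steps, Python scripts to look and compute and a tool call to move; the robot and the scene stay as the last step left them, time stands still between calls to the robot, and variables do not carry over. Pictures are saved under pics/ and viewed, and the job is handed in when it is done.

Besides the shell and the picture viewer there is one more tool, called after "Call:" as a command line: name --argument value ..., lists and objects as JSON in quotes. carry_out: Moves the arm, as the interface text tells. Its arguments: {"type":"object","properties":{"motion":{"type":"array"},"force":{"type":"number"}},"required":["motion"]}

```bash
mkdir -p pics; ls
python3 - <<'E'
from workcell import get_state, eyes, env
import cv2,json
s=get_state();print(s)
for n in("side","top"):
    cv2.imwrite(f"pics/{n}0.png",eyes.read_camera(n));c=eyes.calibration(n);print(n,c)
E
```

```text
pics
{'clock': 0.0, 'joint_pos': array([ 1.05539930e+00,  3.13990638e-01,  4.49556125e-02,  1.30361978e+00,
       -2.28099610e-05,  1.43122572e+00]), 'qvel': array([ 0.00012388, -0.00119984, -0.00048884, -0.00067045,  0.00120824,
        0.00084847]), 'tau': array([-4.22994381e-04, -4.80624390e+01,  2.98535943e+01,  1.94518251e-02,
       -1.63560126e-04,  2.42801065e-06]), 'tcp_pos': array([0.21093904, 0.53468264, 0.40380459]), 'orientation': array([-2.88101225e-04,  1.86809159e-01,  9.82395783e-01, -8.83521645e-04]), 'wrist_force': array([ 0.06331626, -0.49183908, -0.18901019]), 'ft_torque': array([-0.04642962, -0.01669302,  0.05807575]), 'finger_gap': 0.08512195825499154}
side {'K': array([[476.90987496,   0.        , 317.67514909],
       [  0.        , 476.90987496, 240.85543587],
       [  0.        ,   0.        ,   1.        ]]), 'camera_from_world': array([[ 0.99597033, -0.08923116, -0.00899456, -0.47610485],
       [ 0.05370274,  0.51306012,  0.85667108, -0.0415412 ],
       [-0.071827  , -0.85370201,  0.51578461, -0.89970128],
       [ 0.        ,  0.        ,  0.        ,  1.        ]])}
top {'K': array([[459.86582669,   0.        , 317.15781042],
       [  0.        , 459.86582669, 246.877619  ],
       [  0.        ,   0.        ,   1.        ]]), 'camera_from_world': array([[ 0.19208188, -0.98137153,  0.00380366, -0.08372688],
       [ 0.96078233,  0.18883907,  0.20306926, -0.46123284],
       [-0.20000467, -0.03535144,  0.97915699, -0.85553048],
       [ 0.        ,  0.        ,  0.        ,  1.        ]])}
```

View pics/side0.png

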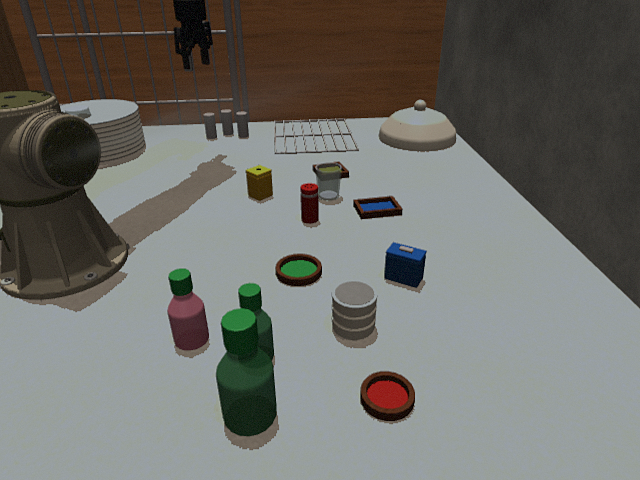

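View pics/top0.png

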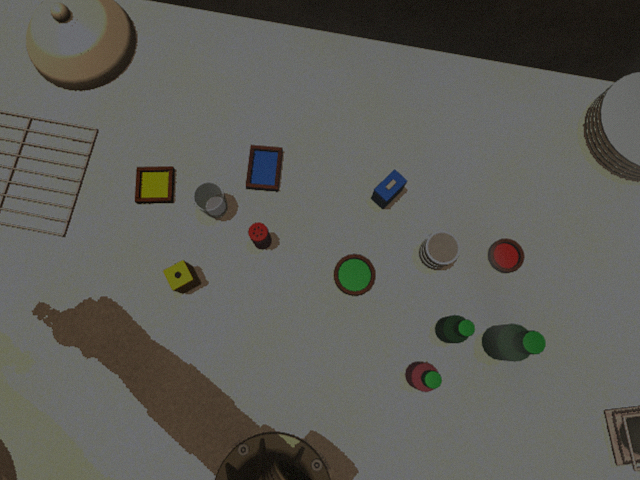

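The side view shows the pink cruet (188,310), the small green cruet (252,325, partly behind the large look-alike at 247,370), the shaker (310,203), the sugar box (405,265) and the pick box (259,183). The top view shows stands red (506,255), green (354,274), blue (265,168), yellow (155,185), the small cruet's stopper at (466,328), the tumbler (210,200) and the ramekins (440,250).

```bash
cat > h.py <<'E'
import numpy as np, cv2
from workcell import get_state, eyes, env
def cal(n):
    c=eyes.calibration(n);return c["K"],c["camera_from_world"]
def unproj(n,uv,z):
    K,T=cal(n);R=T[:3,:3];C=-R.T@T[:3,3]
    uv=np.atleast_2d(np.asarray(uv,float));out=[]
    for u,v in uv:
        d=R.T@np.array([(u-K[0,2])/K[0,0],-(v-K[1,2])/K[1,1],-1.])
        out.append(C+d*(z-C[2])/d[2])
    return np.array(out)
def proj(n,P):
    K,T=cal(n);P=np.atleast_2d(P);p=P@T[:3,:3].T+T[:3,3]
    return np.c_[K[0,0]*p[:,0]/-p[:,2]+K[0,2],-K[1,1]*p[:,1]/-p[:,2]+K[1,2]]
E
python3 - <<'E'
from h import *
im=cv2.imread("pics/top0.png")
a=cv2.resize(im[130:300,130:300],None,fx=4.5,fy=3.5*4.5/3.5*0.78,interpolation=cv2.INTER_CUBIC)
a=cv2.resize(im[135:295,130:300],(680,600)[:2] and (637,600),interpolation=cv2.INTER_CUBIC)
cv2.imwrite("pics/topA.png",cv2.convertScaleAbs(a,alpha=1.8))
b=cv2.resize(im[160:400,330:560],(575,600),interpolation=cv2.INTER_CUBIC)
cv2.imwrite("pics/topB.png",cv2.convertScaleAbs(b,alpha=1.8))
# pads
hsv=cv2.cvtColor(im,cv2.COLOR_BGR2HSV)
for n,(u,v) in dict(green=(354,274),red=(506,255),blue=(265,168),yellow=(155,185)).items():
    h=int(hsv[v,u,0]);d=np.abs(hsv[...,0].astype(int)-h);d=np.minimum(d,180-d)
    m=((d<12)&(hsv[...,1]>150)&(hsv[...,2]>50)).astype(np.uint8)
    k,l,st,ce=cv2.connectedComponentsWithStats(m)
    i=l[v,u];print(n,hsv[v,u],st[i],ce[i])
    cs,_=cv2.findContours((l==i).astype(np.uint8),0,1);c=max(cs,key=cv2.contourArea)
    w=unproj("top",c[:,0,:],0.006)[:,:2]
    r=cv2.minAreaRect((w*1000).astype(np.float32));e=cv2.minEnclosingCircle((w*1000).astype(np.float32));print(r,e,unproj("top",ce[i],.006))
for n,uv,z in [("cruet",(466.5,328),.12),("big",(533,342),.16),("pink",(432,380),.12),("shaker",(258.5,230),.08)]:
    print(n,unproj("top",uv,z))
E
```

```text
green [ 62 165  99] [338 259  33  32 669] [354.18983558 274.37070254]
((436.0437927246094, -76.71617889404297), (63.58673858642578, 62.71863555908203), 44.216217041015625) ((435.8413391113281, -76.61451721191406), 32.870155334472656) [[ 0.43573372 -0.07665615  0.006     ]]
red [  1 199 101] [494 243  25  26 477] [505.91194969 255.19496855]
((535.3411865234375, -375.24755859375), (50.596397399902344, 49.036190032958984), 54.00069046020508) ((534.31640625, -374.444091796875), 26.41930389404297) [[ 0.53477285 -0.37517521  0.006     ]]
blue [109 171 100] [251 151  26  34 738] [263.94850949 167.41192412]
((625.4990234375, 152.95361328125), (73.33024597167969, 49.68560028076172), 6.152658462524414) ((625.1447143554688, 152.65713500976562), 42.2725830078125) [[0.62506822 0.15260273 0.006     ]]
yellow [ 30 233 105] [141 171  28  27 711] [154.47679325 184.4374121 ]
((543.1098022460938, 371.30792236328125), (58.0544548034668, 57.38544464111328), 13.802287101745605) ((543.5421752929688, 370.99981689453125), 39.65116500854492) [[0.54311831 0.37117482 0.006     ]]
cruet [[ 0.36249722 -0.27885643  0.12      ]]
big [[ 0.35732571 -0.37681205  0.16      ]]
pink [[ 0.26451369 -0.2322585   0.12      ]]
shaker [[0.47275642 0.12138957 0.08      ]]
```

View pics/topA.png

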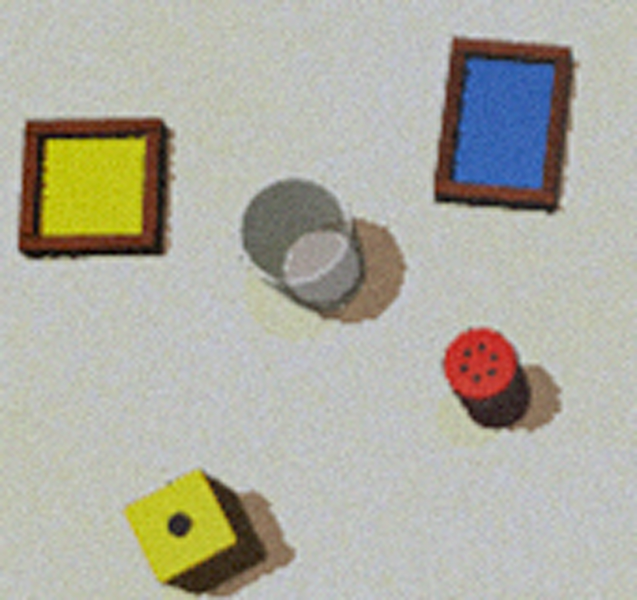

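View pics/topB.png

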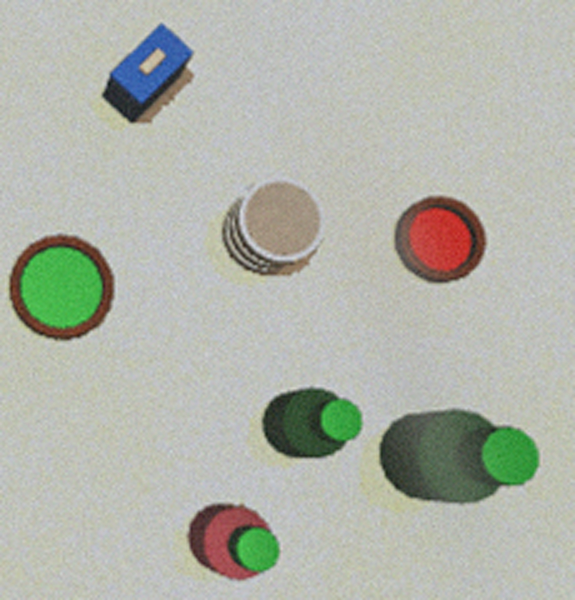

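```bash
cat > fit.py <<'E'
from h import *
from scipy.optimize import minimize
def circ(r,n=48):
    a=np.linspace(0,2*np.pi,n,endpoint=False);return np.c_[r*np.cos(a),r*np.sin(a)]
def rect(a,b): return np.array([[a,b],[-a,b],[-a,-b],[a,-b]])/2
def place(s,p,z):
    c,s_=np.cos(p[2]),np.sin(p[2]);w=s@np.array([[c,s_],[-s_,c]])+p[:2];return np.c_[w,np.full(len(w),z)]
S=8
def poly(cam,P,o,sh):
    q=((proj(cam,P)-o+.5)*S*16).round().astype(np.int32)
    m=np.zeros((sh[0]*S,sh[1]*S),np.uint8);cv2.fillPoly(m,[q],255,shift=4);return m
def pred(cam,spec,p,o,sh):
    m=None
    for s,z in spec:
        a=poly(cam,place(s,p,z),o,sh);m=a if m is None else cv2.bitwise_and(m,a)
    return cv2.resize(m,(sh[1],sh[0]),interpolation=cv2.INTER_AREA)/255.
def mask(im,uv,vmin,smin,dh=14):
    hsv=cv2.cvtColor(cv2.GaussianBlur(im,(3,3),.7),cv2.COLOR_BGR2HSV);u,v=uv
    h=int(hsv[v,u,0]);d=np.abs(hsv[...,0].astype(int)-h);d=np.minimum(d,180-d)
    m=((d<dh)&(hsv[...,1]>smin)&(hsv[...,2]>vmin)).astype(np.uint8)
    k,l=cv2.connectedComponents(m);m=(l==l[v,u]).astype(np.uint8)
    return cv2.morphologyEx(m,cv2.MORPH_CLOSE,np.ones((5,5)))
def fit(cam,im,uv,spec,vmin,smin=100,yaw=True,yaw0=(0,)):
    m=mask(im,uv,vmin,smin);x,y,w,h=cv2.boundingRect(m);o=np.array([x-8,y-8]);sh=(h+16,w+16)
    M=cv2.GaussianBlur(m[o[1]:o[1]+sh[0],o[0]:o[0]+sh[1]].astype(float),(0,0),1)
    mm=cv2.moments(m,True);c=unproj(cam,(mm['m10']/mm['m00'],mm['m01']/mm['m00']),spec[0][1])[0]
    def f(p):
        p=[p[0]/1000,p[1]/1000,(p[2]/50 if yaw else 0)]
        return ((cv2.GaussianBlur(pred(cam,spec,p,o,sh),(0,0),1)-M)**2).sum()
    best=None
    for y0 in yaw0:
        x0=np.array([c[0]*1000,c[1]*1000,y0*50]);
        r=minimize(f,x0,method="Nelder-Mead",options=dict(initial_simplex=np.array([x0,x0+[6,0,0],x0+[0,6,0],x0+[0,0,15]]),xatol=.05,fatol=.01,maxiter=150))
        if best is None or r.fun<best.fun: best=r
    p=best.x;return np.r_[p[:2].round(1),(np.degrees(p[2]/50).round(1) if yaw else 0),round(best.fun,1),m.sum(),round(pred(cam,spec,[p[0]/1000,p[1]/1000,p[2]/50 if yaw else 0],o,sh).sum())]
st=lambda s:[(s,.006),(s,.016)]
R=np.radians
OBJ=dict(stand_green=(st(circ(.034)),False,(0,)),stand_red=(st(circ(.027)),False,(0,)),
 stand_blue=(st(rect(.078,.052)),True,R([0,45,90,135])),stand_yellow=(st(rect(.06,.06)),True,R([0,45])),
 cruet=([(circ(.015),.12)],False,(0,)),shaker=([(circ(.019),.08)],False,(0,)),
 sugarbox=([(rect(.062,.036),.059)],True,R([0,45,90,135])),pickbox=([(rect(.044,.044),.068)],True,R([0,22,45,67])))
E
python3 - <<'E'
from fit import *
top=cv2.imread("pics/top0.png");side=cv2.imread("pics/side0.png")
for n,uv in dict(cruet=(466,328),shaker=(262,226),sugarbox=(385,180),pickbox=(190,270),sugar2=(398,181)).items():
    print(n,cv2.cvtColor(cv2.GaussianBlur(top,(3,3),.7),cv2.COLOR_BGR2HSV)[uv[1],uv[0]])
T=dict(stand_green=((354,274),55),stand_red=((506,257),55),stand_blue=((265,168),55),stand_yellow=((155,185),55),
 cruet=((466,328),60),shaker=((258,226),60),sugarbox=((398,181),60),pickbox=((190,270),60))
for n,(uv,v) in T.items():
    s,y,y0=OBJ[n];print("top",n,fit("top",top,uv,s,v,100,y,y0))
Sd=dict(stand_green=((299,269),90),stand_red=((387,396),90),stand_blue=((378,207),90),
 cruet=((250,292),90),shaker=((309,187),90),pickbox=((259,170),120))
for n,(uv,v) in Sd.items():
    s,y,y0=OBJ[n]
    try: print("side",n,fit("side",side,uv,s,v,100,y,y0))
    except Exception as e: print(n,e)
E
```

```text
cruet [ 63 170  90]
shaker [  1 199 109]
sugarbox [109 174  95]
pickbox [ 21 131  33]
sugar2 [109 173  93]
top stand_green [435.3 -76.    0.    1.  844.  856. ]
top stand_red [ 533.  -371.8    0.    31.1  569.   485. ]
top stand_blue [623.8 152.1   6.3   1.6 778.  791. ]
top stand_yellow [541.9 369.1  12.4   3.2 721.  696. ]
top cruet [ 363.1 -277.5    0.     5.4  207.   238. ]
top shaker [469.3 122.5   0.    1.8 291.  306. ]
top sugarbox [ 618.1 -112.2  -34.8    5.4  497.   535. ]Traceback (most recent call last):
  File "<stdin>", line 8, in <module>
  File "fit.py", line 33, in fit
    r=minimize(f,x0,method="Nelder-Mead",options=dict(initial_simplex=np.array([x0,x0+[6,0,0],x0+[0,6,0],x0+[0,0,15]]),xatol=.05,fatol=.01,maxiter=150))
    res = _minimize_neldermead(fun, x0, args, callback, bounds=bounds,
                               **options)
    fsim[k] = func(sim[k])
              ~~~~^^^^^^^^
    fx = function(np.copy(x), *(wrapper_args + args))
  File "fit.py", line 29, in f
    return ((cv2.GaussianBlur(pred(cam,spec,p,o,sh),(0,0),1)-M)**2).sum()
             ~~~~~~~~~~~~~~~~~~~~~~~~~~~~~~~~~~~~~~~~~~~~~~~^~
ValueError: operands could not be broadcast together with shapes (496,656) (8,8)
```

Run:
```python
from fit import *
top=cv2.imread("pics/top0.png");side=cv2.imread("pics/side0.png")
h=cv2.cvtColor(cv2.GaussianBlur(top,(3,3),.7),cv2.COLOR_BGR2HSV)
print(h[255,486:524].tolist()); 
T=dict(stand_red=((506,257),85),pickbox=((174,275),60),cruet=((466,328),50))
for n,(uv,v) in T.items():
    s,y,y0=OBJ[n];print("top",n,fit("top",top,uv,s,v,150 if 'red' in n else 100,y,y0))
Sd=dict(stand_green=((299,269),90),stand_red=((387,396),90),stand_blue=((378,207),90),
 cruet=((250,292),90),shaker=((309,187),90),pickbox=((259,168),120),sugarbox=((395,249),90))
hs=cv2.cvtColor(cv2.GaussianBlur(side,(3,3),.7),cv2.COLOR_BGR2HSV)
for n,(uv,v) in Sd.items():
    s,y,y0=OBJ[n];print(hs[uv[1],uv[0]])
    try: print("side",n,fit("side",side,uv,s,v,100,y,y0))
    except Exception as e: print(n,str(e)[:80])
c=cv2.resize(side[150:310,230:440],None,fx=3.75,fy=3.75,interpolation=cv2.INTER_CUBIC)
cv2.imwrite("pics/sideA.png",c)
```

```text
[[30, 25, 103], [25, 35, 87], [17, 30, 60], [10, 28, 54], [10, 51, 60], [8, 71, 65], [9, 81, 66], [4, 114, 76], [2, 148, 95], [2, 161, 106], [1, 161, 109], [1, 165, 108], [1, 172, 108], [1, 172, 107], [1, 172, 108], [1, 177, 108], [1, 179, 108], [1, 182, 108], [2, 187, 109], [1, 188, 107], [1, 190, 106], [2, 189, 108], [1, 191, 108], [1, 191, 108], [1, 194, 108], [2, 200, 106], [1, 200, 107], [0, 196, 108], [1, 197, 109], [1, 199, 109], [1, 198, 108], [2, 192, 93], [2, 153, 60], [5, 80, 35], [8, 102, 40], [8, 139, 55], [9, 147, 59], [9, 100, 66]]
top stand_red [ 533.4 -372.7    0.     7.1  441.   483. ]
top pickbox [360.8 254.7  40.5   0.7 544.  543. ]
top cruet [ 362.8 -277.1    0.     2.6  217.   238. ]
[ 66 167 125]
side stand_green [436.4 -77.9   0.    1.3 448.  462. ]
[  1 206 150]
side stand_red [ 533.7 -376.     0.     5.8  918.   880. ]
[107 205 138]
stand_blue time passes only in moves, steps and waits
[ 66 165 125]
side cruet [ 363.4 -280.5    0.     8.2  210.   250. ]
[  1 212 144]
side shaker [470.9 118.8   0.    0.7 105.  111. ]
[ 32 177  92]
pickbox operands could not be broadcast together with shapes (496,656) (8,8) 
[107 203 136]
side sugarbox [ 619.2 -115.6  146.6   18.7  362.   413. ]
```

View pics/sideA.png

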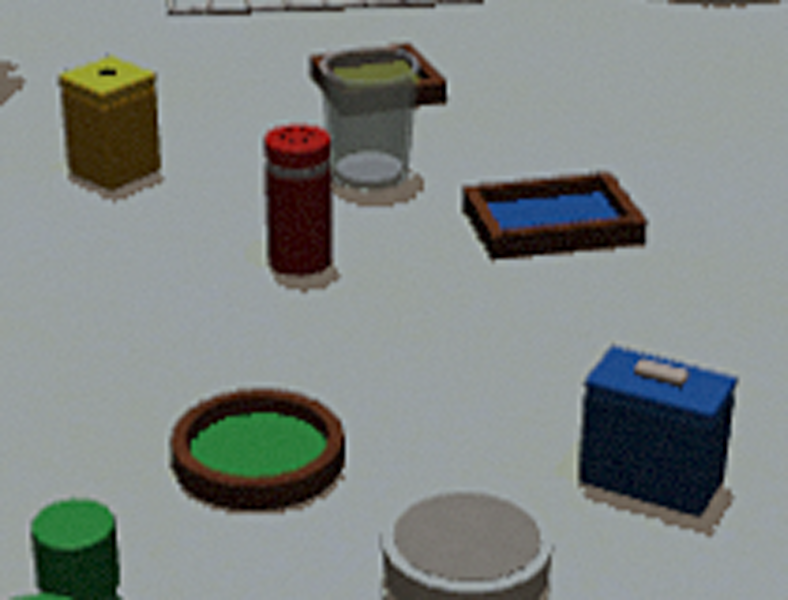

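```bash
cat > plan.py <<'E'
# plan.py x y z(tcp) psi : totals in tool axes; rotation first, then translation
import sys
from h import *
from scipy.spatial.transform import Rotation as Ro
def state():
    s=get_state();q=s["orientation"];R=Ro.from_quat([q[1],q[2],q[3],q[0]]).as_matrix();return s,R
if __name__=="__main__":
    s,R=state();a=[float(v) for v in sys.argv[1:]]
    psi=np.degrees(np.arctan2(R[1,1],R[0,1]));p=s["tcp_pos"]*1000
    print("t",round(s["clock"],2),"tcp",p.round(1),"psi",round(psi,1),"tilt",np.degrees(R[:2,2]).round(2),"gap",round(s["finger_gap"]*1000,1),"F",s["wrist_force"].round(1),"q",s["joint_pos"].round(2))
    for i in range(0,len(a),4):
        x,y,z,t=a[i:i+4];d=(t-psi+90)%180-90
        R2=Ro.from_euler("z",d,degrees=True).as_matrix()@R
        Rn=np.c_[R2[:,0],R2[:,1],R2[:,2]]
        dt=R2.T@(np.array([x,y,z])-p)/10
        print("wz",round(-d,1),"then t(cm)",dt.round(2),"rows>=",np.ceil(np.linalg.norm(dt)/6.25), "q6~",round(np.degrees(np.arctan2(y,x))+90-(psi+d)))
        psi+=d;R=R2;p=np.array([x,y,z])
E
python3 - <<'E'
from h import *
for n,c,uv,z in [("tumbler base","top",(215,206.5),.003),("tumb rim","top",(207.5,195.5),.075),("ramek","top",(442,248.5),.066),("tumb side","side",(328.5,195),0.003)]: print(n,unproj(c,uv,z))
# big bottle height: intersect stopper top in both cams
import numpy as np
for z in (.14,.15,.16,.17,.18,.19,.2): print(z,unproj("top",(533.5,342),z)[0,:2].round(3),unproj("side",(239.5,319),z)[0,:2].round(3))
E
python3 plan.py 361.5 253 280 40.5  361.5 253 200 40.5
```

```text
tumbler base [[0.52139737 0.23523174 0.003     ]]
tumb rim [[0.52215063 0.23459951 0.075     ]]
ramek [[ 0.50811863 -0.2302554   0.066     ]]
tumb side [[0.52488276 0.23381147 0.003     ]]
0.14 [ 0.359 -0.387] [ 0.357 -0.364]
0.15 [ 0.358 -0.382] [ 0.359 -0.376]
0.16 [ 0.357 -0.378] [ 0.36  -0.388]
0.17 [ 0.357 -0.373] [ 0.362 -0.399]
0.18 [ 0.356 -0.368] [ 0.364 -0.411]
0.19 [ 0.355 -0.364] [ 0.365 -0.423]
0.2 [ 0.354 -0.359] [ 0.367 -0.435]
t 0.1 tcp [210.9 534.7 403.9] psi 68.5 tilt [-0.05 -0.08] gap 85.3 F [-0.2 -0.7 -0.3] q [1.06 0.31 0.05 1.3  0.   1.43]
wz 28.0 then t(cm) [-31.2   -6.83  12.39] rows>= 6.0 q6~ 84
wz -0.0 then t(cm) [-0.    0.01  8.  ] rows>= 2.0 q6~ 84
```

Call:
carry_out --motion '[{"jaw": 1,"wz": 7},{"jaw": 1,"wz": 7},{"jaw": 1,"wz": 7},{"jaw": 1,"wz": 7},{"jaw": 1,"tx": -2,"ty": -0.43,"tz": 0.9},{"jaw": 1,"tx": -4,"ty": -0.9,"tz": 1.6},{"jaw": 1,"tx": -4.8,"ty": -1,"tz": 1.8},{"jaw": 1,"tx": -4.8,"ty": -1,"tz": 1.8},{"jaw": 1,"tx": -4.8,"ty": -1,"tz": 1.8},{"jaw": 1,"tx": -4.8,"ty": -1,"tz": 1.8},{"jaw": 1,"tx": -4,"ty": -1,"tz": 1.8},{"jaw": 1,"tx": -2,"ty": -0.5,"tz": 0.89},{"jaw": 1},{"jaw": 1},{"jaw": 1}]' --force 40

```text
invalid input at $.motion[0]: expected keys jaw, tx, ty, tz, wx, wy, wz
```

```bash
python3 plan.py 361.5 253 199 40.5; python3 -c "
from h import *
im=eyes.read_camera('top');cv2.imwrite('pics/t1.png',cv2.convertScaleAbs(im,alpha=1.6));cv2.imwrite('pics/s1.png',eyes.read_camera('side'))"
```

```text
t 0.1 tcp [210.9 534.7 403.9] psi 68.5 tilt [-0.05 -0.08] gap 85.3 F [-0.2 -0.7 -0.3] q [1.06 0.31 0.05 1.3  0.   1.43]
wz 28.0 then t(cm) [-31.2   -6.81  20.49] rows>= 7.0 q6~ 84
```

View pics/s1.png

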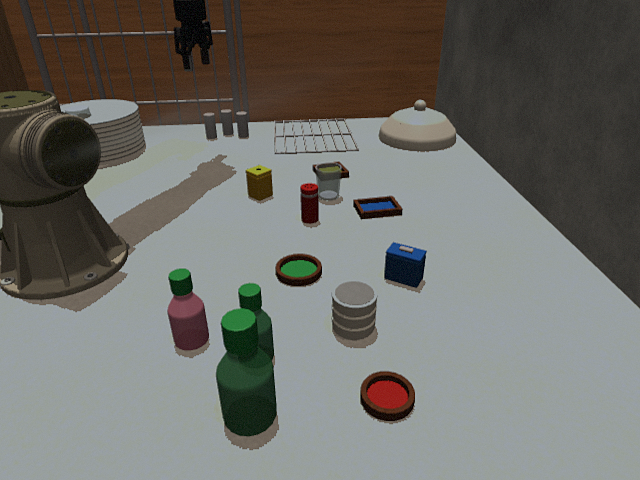

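The move was refused because every row needs all seven keys. The arm has not moved, and the scene is as before.

Call:
carry_out --motion '[{"jaw": 1,"tx": 0,"ty": 0,"tz": 0,"wx": 0,"wy": 0,"wz": 7},{"jaw": 1,"tx": 0,"ty": 0,"tz": 0,"wx": 0,"wy": 0,"wz": 7},{"jaw": 1,"tx": 0,"ty": 0,"tz": 0,"wx": 0,"wy": 0,"wz": 7},{"jaw": 1,"tx": 0,"ty": 0,"tz": 0,"wx": 0,"wy": 0,"wz": 7},{"jaw": 1,"tx": -2,"ty": -0.4,"tz": 0.8,"wx": 0,"wy": 0,"wz": 0},{"jaw": 1,"tx": -4.2,"ty": -0.9,"tz": 1.6,"wx": 0,"wy": 0,"wz": 0},{"jaw": 1,"tx": -5,"ty": -1.1,"tz": 2,"wx": 0,"wy": 0,"wz": 0},{"jaw": 1,"tx": -5,"ty": -1.1,"tz": 2,"wx": 0,"wy": 0,"wz": 0},{"jaw": 1,"tx": -5,"ty": -1.1,"tz": 2,"wx": 0,"wy": 0,"wz": 0},{"jaw": 1,"tx": -5,"ty": -1.1,"tz": 2,"wx": 0,"wy": 0,"wz": 0},{"jaw": 1,"tx": -3.5,"ty": -0.8,"tz": 1.4,"wx": 0,"wy": 0,"wz": 0},{"jaw": 1,"tx": -1.5,"ty": -0.3,"tz": 0.6,"wx": 0,"wy": 0,"wz": 0},{"jaw": 1,"tx": 0,"ty": 0,"tz": 0,"wx": 0,"wy": 0,"wz": 0},{"jaw": 1,"tx": 0,"ty": 0,"tz": 0,"wx": 0,"wy": 0,"wz": 0}]' --force 40

```text
clock: 1.95
tcp_pos: [0.3618, 0.2542, 0.2812]
orientation: [0.0, 0.418, 0.908, 0.0]
wrist_force: [-0.1, -0.2, -0.3]
finger_gap: 0.0851
```

```bash
python3 plan.py 361.5 253 199 40.5; python3 -c "
from h import *
im=eyes.read_camera('top');cv2.imwrite('pics/t2.png',cv2.convertScaleAbs(im,alpha=1.6));cv2.imwrite('pics/s2.png',eyes.read_camera('side'))"
```

```text
t 1.95 tcp [361.8 254.2 281.2] psi 40.5 tilt [0.03 0.05] gap 85.1 F [-0.1 -0.2 -0.3] q [ 0.43  0.14 -0.5   0.93  0.    1.29]
wz 0.0 then t(cm) [-0.08 -0.11  8.22] rows>= 2.0 q6~ 84
```

View pics/s2.png

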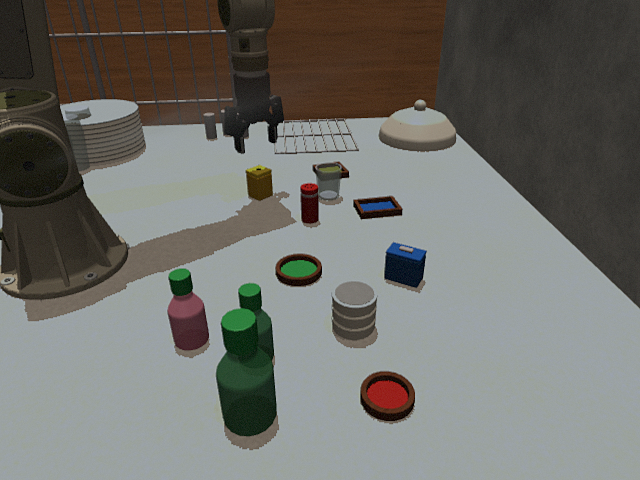

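View pics/t2.png

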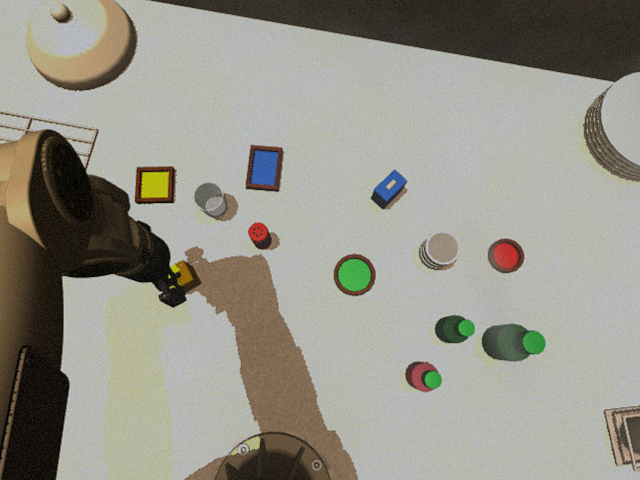

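The gripper is centred above the pick box: in the top view its fingers straddle the box at (180,278).

Call:
carry_out --motion '[{"jaw": 1,"tx": -0.1,"ty": -0.1,"tz": 1.5,"wx": 0,"wy": 0,"wz": 0},{"jaw": 1,"tx": 0,"ty": 0,"tz": 2.5,"wx": 0,"wy": 0,"wz": 0},{"jaw": 1,"tx": 0,"ty": 0,"tz": 2.5,"wx": 0,"wy": 0,"wz": 0},{"jaw": 1,"tx": 0,"ty": 0,"tz": 1.2,"wx": 0,"wy": 0,"wz": 0},{"jaw": 1,"tx": 0,"ty": 0,"tz": 0.4,"wx": 0,"wy": 0,"wz": 0},{"jaw": 1,"tx": 0,"ty": 0,"tz": 0,"wx": 0,"wy": 0,"wz": 0},{"jaw": 0.2,"tx": 0,"ty": 0,"tz": 0,"wx": 0,"wy": 0,"wz": 0},{"jaw": -0.2,"tx": 0,"ty": 0,"tz": 0,"wx": 0,"wy": 0,"wz": 0},{"jaw": -1,"tx": 0,"ty": 0,"tz": 0,"wx": 0,"wy": 0,"wz": 0},{"jaw": -1,"tx": 0,"ty": 0,"tz": 0,"wx": 0,"wy": 0,"wz": 0},{"jaw": -1,"tx": 0,"ty": 0,"tz": 0,"wx": 0,"wy": 0,"wz": 0},{"jaw": -1,"tx": 0,"ty": 0,"tz": 0,"wx": 0,"wy": 0,"wz": 0}]' --force 40

```text
clock: 3.55
tcp_pos: [0.3621, 0.2521, 0.2003]
orientation: [0.0, 0.419, 0.908, 0.001]
wrist_force: [-0.5, -0.0, 6.0]
finger_gap: 0.0436
```

```bash
python3 plan.py 361.5 253 270 40.5 542.5 367.5 270 12.4
```

```text
t 3.55 tcp [362.1 252.1 200.3] psi 40.5 tilt [0.07 0.03] gap 43.6 F [-0.5 -0.   6. ] q [ 0.43  0.23 -0.61  0.72  0.    1.29]
wz -0.0 then t(cm) [ 0.1   0.02 -6.97] rows>= 2.0 q6~ 84
wz 28.1 then t(cm) [7.300e+00 2.014e+01 2.000e-02] rows>= 4.0 q6~ 112
```

Call:
carry_out --motion '[{"jaw": -1,"tx": 0,"ty": 0,"tz": -1,"wx": 0,"wy": 0,"wz": 0},{"jaw": -1,"tx": 0,"ty": 0,"tz": -2.5,"wx": 0,"wy": 0,"wz": 0},{"jaw": -1,"tx": 0,"ty": 0,"tz": -2.5,"wx": 0,"wy": 0,"wz": 0},{"jaw": -1,"tx": 0,"ty": 0,"tz": -1,"wx": 0,"wy": 0,"wz": 5},{"jaw": -1,"tx": 0,"ty": 0,"tz": 0,"wx": 0,"wy": 0,"wz": 9},{"jaw": -1,"tx": 0,"ty": 0,"tz": 0,"wx": 0,"wy": 0,"wz": 9},{"jaw": -1,"tx": 0,"ty": 0,"tz": 0,"wx": 0,"wy": 0,"wz": 5},{"jaw": -1,"tx": 0.5,"ty": 1.5,"tz": 0,"wx": 0,"wy": 0,"wz": 0},{"jaw": -1,"tx": 1.2,"ty": 3.3,"tz": 0,"wx": 0,"wy": 0,"wz": 0},{"jaw": -1,"tx": 1.5,"ty": 4,"tz": 0,"wx": 0,"wy": 0,"wz": 0},{"jaw": -1,"tx": 1.5,"ty": 4,"tz": 0,"wx": 0,"wy": 0,"wz": 0},{"jaw": -1,"tx": 1.3,"ty": 3.8,"tz": 0,"wx": 0,"wy": 0,"wz": 0},{"jaw": -1,"tx": 0.9,"ty": 2.5,"tz": 0,"wx": 0,"wy": 0,"wz": 0},{"jaw": -1,"tx": 0.4,"ty": 1,"tz": 0,"wx": 0,"wy": 0,"wz": 0},{"jaw": -1,"tx": 0,"ty": 0,"tz": 0,"wx": 0,"wy": 0,"wz": 0},{"jaw": -1,"tx": 0,"ty": 0,"tz": 0,"wx": 0,"wy": 0,"wz": 0},{"jaw": -1,"tx": 0,"ty": 0,"tz": 0,"wx": 0,"wy": 0,"wz": 0}]'

```text
clock: 5.68
tcp_pos: [0.5415, 0.3663, 0.27]
orientation: [-0.0, 0.626, 0.78, -0.0]
wrist_force: [1.1, -1.4, -0.7]
finger_gap: 0.0438
```

```bash
python3 plan.py 542.5 367.5 208.5 12.4; python3 -c "
from h import *
im=eyes.read_camera('top')[100:280,60:280];cv2.imwrite('pics/t3.png',cv2.resize(cv2.convertScaleAbs(im,alpha=1.6),None,fx=3,fy=3));cv2.imwrite('pics/s3.png',cv2.resize(eyes.read_camera('side')[60:240,220:440],None,fx=3,fy=3))"
```

```text
t 5.67 tcp [541.5 366.3 270. ] psi 12.5 tilt [-0.02 -0.01] gap 43.8 F [ 1.1 -1.4 -0.7] q [ 0.47  0.53  0.04  1.08 -0.    1.83]
wz 0.1 then t(cm) [0.09 0.12 6.15] rows>= 1.0 q6~ 112
```

View pics/s3.png

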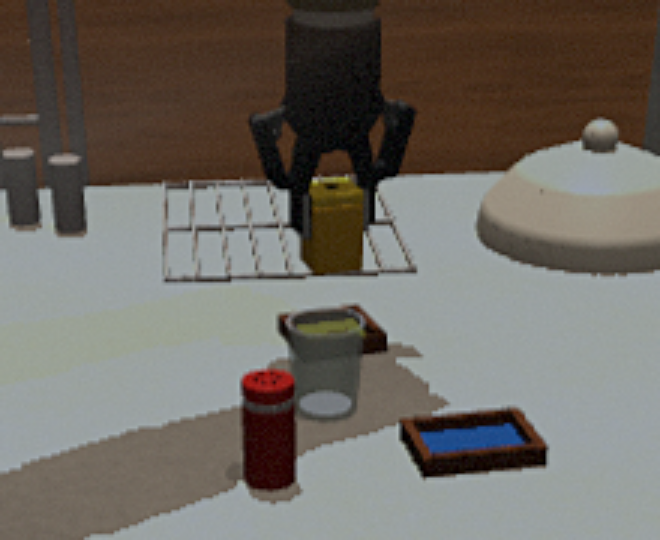

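View pics/t3.png

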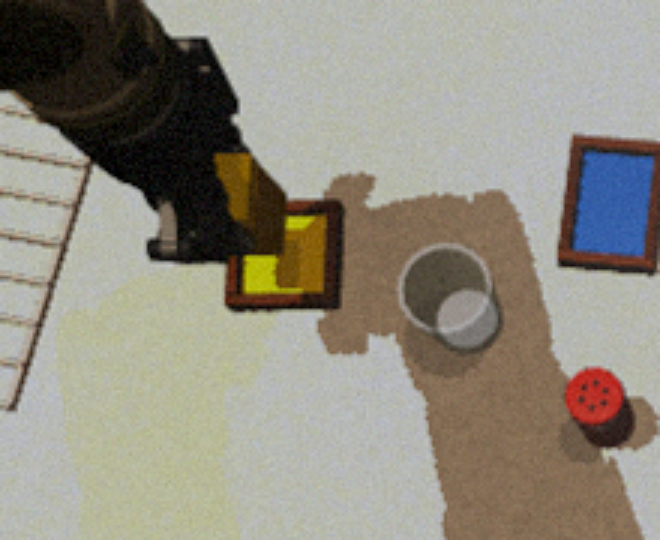

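The pick box is held upright and square above the yellow stand, so I lower it.

Call:
carry_out --motion '[{"jaw": -1,"tx": 0.1,"ty": 0.1,"tz": 1,"wx": 0,"wy": 0,"wz": 0},{"jaw": -1,"tx": 0,"ty": 0,"tz": 2,"wx": 0,"wy": 0,"wz": 0},{"jaw": -1,"tx": 0,"ty": 0,"tz": 2,"wx": 0,"wy": 0,"wz": 0},{"jaw": -1,"tx": 0,"ty": 0,"tz": 0.8,"wx": 0,"wy": 0,"wz": 0},{"jaw": -1,"tx": 0,"ty": 0,"tz": 0.3,"wx": 0,"wy": 0,"wz": 0},{"jaw": -1,"tx": 0,"ty": 0,"tz": 0.1,"wx": 0,"wy": 0,"wz": 0},{"jaw": -1,"tx": 0,"ty": 0,"tz": 0,"wx": 0,"wy": 0,"wz": 0},{"jaw": -1,"tx": 0,"ty": 0,"tz": 0,"wx": 0,"wy": 0,"wz": 0}]'

```text
clock: 6.78
tcp_pos: [0.5432, 0.368, 0.2084]
orientation: [0.0, 0.626, 0.78, 0.001]
wrist_force: [-0.7, -0.1, -1.3]
finger_gap: 0.0437
```

```bash
python3 plan.py 542.5 367.5 206 12.4
```

```text
t 6.78 tcp [543.2 368.  208.4] psi 12.5 tilt [0.06 0.03] gap 43.7 F [-0.7 -0.1 -1.3] q [ 0.47  0.58 -0.03  0.95  0.    1.83]
wz 0.1 then t(cm) [-0.03 -0.08  0.24] rows>= 1.0 q6~ 112
```

Call:
carry_out --motion '[{"jaw": -1,"tx": 0,"ty": 0,"tz": 0.1,"wx": 0,"wy": 0,"wz": 0},{"jaw": -1,"tx": 0,"ty": 0,"tz": 0.1,"wx": 0,"wy": 0,"wz": 0},{"jaw": -1,"tx": 0,"ty": 0,"tz": 0.05,"wx": 0,"wy": 0,"wz": 0},{"jaw": -1,"tx": 0,"ty": 0,"tz": 0,"wx": 0,"wy": 0,"wz": 0}]'

```text
clock: 7.28
tcp_pos: [0.543, 0.3679, 0.2064]
orientation: [0.0, 0.626, 0.78, 0.0]
wrist_force: [-1.1, -2.3, 5.4]
finger_gap: 0.0437
```

Call:
carry_out --motion '[{"jaw": 0.2,"tx": 0,"ty": 0,"tz": 0,"wx": 0,"wy": 0,"wz": 0},{"jaw": 0.6,"tx": 0,"ty": 0,"tz": 0,"wx": 0,"wy": 0,"wz": 0},{"jaw": 0.9,"tx": 0,"ty": 0,"tz": 0,"wx": 0,"wy": 0,"wz": 0},{"jaw": 1,"tx": 0,"ty": 0,"tz": 0,"wx": 0,"wy": 0,"wz": 0},{"jaw": 1,"tx": 0,"ty": 0,"tz": 0,"wx": 0,"wy": 0,"wz": 0},{"jaw": 1,"tx": 0,"ty": 0,"tz": -1,"wx": 0,"wy": 0,"wz": 0},{"jaw": 1,"tx": 0,"ty": 0,"tz": -3,"wx": 0,"wy": 0,"wz": 0},{"jaw": 1,"tx": 0,"ty": 0,"tz": -4,"wx": 0,"wy": 0,"wz": 0},{"jaw": 1,"tx": 0,"ty": 0,"tz": -2,"wx": 0,"wy": 0,"wz": 0},{"jaw": 1,"tx": 0,"ty": 0,"tz": 0,"wx": 0,"wy": 0,"wz": 0}]'

```text
clock: 8.52
tcp_pos: [0.5437, 0.3682, 0.3081]
orientation: [0.001, 0.626, 0.78, 0.002]
wrist_force: [-1.0, 0.3, -0.0]
finger_gap: 0.0853
```

```bash
python3 plan.py 470 120.7 300 -33 470 120.7 208 -33
```

```text
t 8.53 tcp [543.7 368.2 308.1] psi 12.5 tilt [0.26 0.14] gap 85.3 F [-1.   0.3 -0. ] q [0.47 0.51 0.1  1.16 0.   1.83]
wz 45.5 then t(cm) [-24.77   7.3    0.81] rows>= 5.0 q6~ 137
wz -0.0 then t(cm) [-0.01 -0.05  9.2 ] rows>= 2.0 q6~ 137
```

Call:
carry_out --motion '[{"jaw": 1,"tx": 0,"ty": 0,"tz": 0,"wx": 0,"wy": 0,"wz": 6.5},{"jaw": 1,"tx": 0,"ty": 0,"tz": 0,"wx": 0,"wy": 0,"wz": 10},{"jaw": 1,"tx": 0,"ty": 0,"tz": 0,"wx": 0,"wy": 0,"wz": 10},{"jaw": 1,"tx": 0,"ty": 0,"tz": 0,"wx": 0,"wy": 0,"wz": 10},{"jaw": 1,"tx": 0,"ty": 0,"tz": 0,"wx": 0,"wy": 0,"wz": 9},{"jaw": 1,"tx": -2,"ty": 0.6,"tz": 0,"wx": 0,"wy": 0,"wz": 0},{"jaw": 1,"tx": -4,"ty": 1.2,"tz": 0.2,"wx": 0,"wy": 0,"wz": 0},{"jaw": 1,"tx": -5,"ty": 1.5,"tz": 0.2,"wx": 0,"wy": 0,"wz": 0},{"jaw": 1,"tx": -5,"ty": 1.5,"tz": 0.2,"wx": 0,"wy": 0,"wz": 0},{"jaw": 1,"tx": -5,"ty": 1.4,"tz": 0.2,"wx": 0,"wy": 0,"wz": 0},{"jaw": 1,"tx": -2.8,"ty": 0.8,"tz": 0,"wx": 0,"wy": 0,"wz": 0},{"jaw": 1,"tx": -1,"ty": 0.3,"tz": 0,"wx": 0,"wy": 0,"wz": 0},{"jaw": 1,"tx": 0,"ty": 0,"tz": 0,"wx": 0,"wy": 0,"wz": 0},{"jaw": 1,"tx": 0,"ty": 0,"tz": 0,"wx": 0,"wy": 0,"wz": 0}]'

```text
clock: 10.28
tcp_pos: [0.4694, 0.1209, 0.297]
orientation: [-0.0, 0.879, 0.477, 0.0]
wrist_force: [0.1, -0.5, -0.1]
finger_gap: 0.0856
```

```bash
python3 plan.py 470 120.7 208 -33; python3 -c "
from h import *
im=eyes.read_camera('top')[100:280,100:320];cv2.imwrite('pics/t4.png',cv2.resize(cv2.convertScaleAbs(im,alpha=1.6),None,fx=3,fy=3));cv2.imwrite('pics/s4.png',cv2.resize(eyes.read_camera('side')[60:240,220:440],None,fx=3,fy=3))"
```

```text
t 10.28 tcp [469.4 120.9 297. ] psi -33.0 tilt [0.01 0.02] gap 85.6 F [ 0.1 -0.5 -0.1] q [ 0.09  0.2  -0.37  0.99  0.    2.23]
wz 0.0 then t(cm) [0.01 0.06 8.9 ] rows>= 2.0 q6~ 137
```

View pics/s4.png

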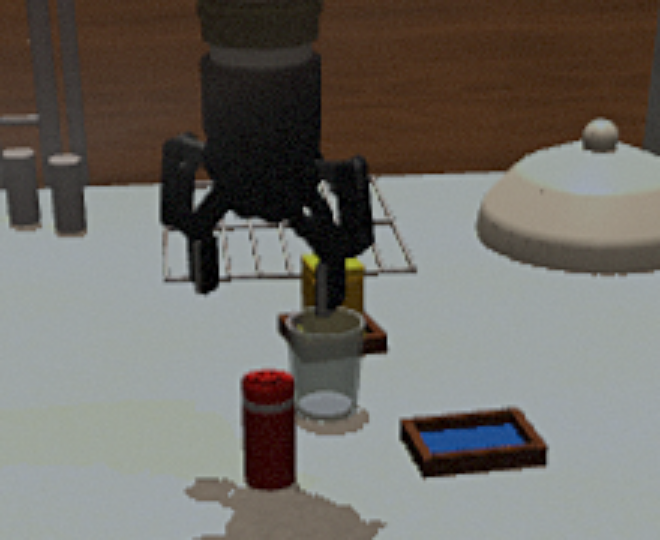

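View pics/t4.png

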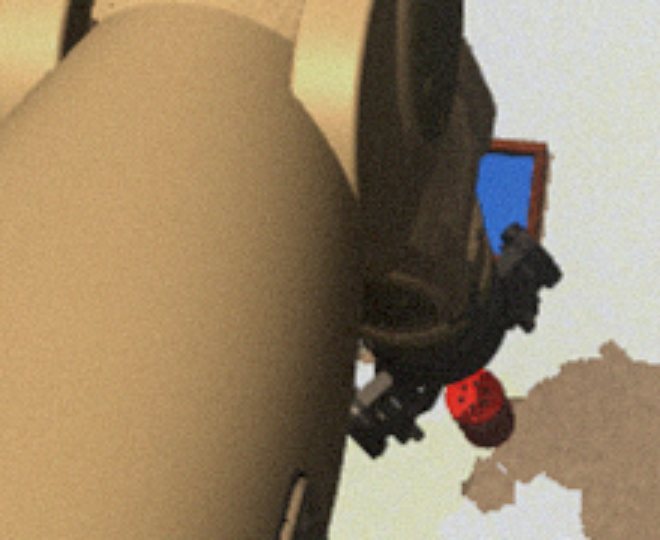

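The yellow box stands in its recess, and the gripper is over the shaker with the tumbler clear of the fingers.

Call:
carry_out --motion '[{"jaw": 1,"tx": 0,"ty": 0.1,"tz": 1.5,"wx": 0,"wy": 0,"wz": 0},{"jaw": 1,"tx": 0,"ty": 0,"tz": 2.7,"wx": 0,"wy": 0,"wz": 0},{"jaw": 1,"tx": 0,"ty": 0,"tz": 2.7,"wx": 0,"wy": 0,"wz": 0},{"jaw": 1,"tx": 0,"ty": 0,"tz": 1.5,"wx": 0,"wy": 0,"wz": 0},{"jaw": 1,"tx": 0,"ty": 0,"tz": 0.5,"wx": 0,"wy": 0,"wz": 0},{"jaw": 1,"tx": 0,"ty": 0,"tz": 0,"wx": 0,"wy": 0,"wz": 0},{"jaw": 0.2,"tx": 0,"ty": 0,"tz": 0,"wx": 0,"wy": 0,"wz": 0},{"jaw": -0.2,"tx": 0,"ty": 0,"tz": 0,"wx": 0,"wy": 0,"wz": 0},{"jaw": -1,"tx": 0,"ty": 0,"tz": 0,"wx": 0,"wy": 0,"wz": 0},{"jaw": -1,"tx": 0,"ty": 0,"tz": 0,"wx": 0,"wy": 0,"wz": 0},{"jaw": -1,"tx": 0,"ty": 0,"tz": 0,"wx": 0,"wy": 0,"wz": 0},{"jaw": -1,"tx": 0,"ty": 0,"tz": 0,"wx": 0,"wy": 0,"wz": 0}]'

```text
clock: 11.88
tcp_pos: [0.47, 0.1197, 0.2088]
orientation: [0.0, 0.879, 0.477, 0.001]
wrist_force: [-2.1, 0.2, 5.0]
finger_gap: 0.0371
```

```bash
python3 plan.py 470 120.7 320 -33 533.5 -374 320 -33
```

```text
t 11.88 tcp [470.  119.7 208.8] psi -33.0 tilt [0.06 0.02] gap 37.1 F [-2.1  0.2  5. ] q [ 0.08  0.3  -0.5   0.78  0.    2.23]
wz -0.0 then t(cm) [  0.09  -0.05 -11.12] rows>= 2.0 q6~ 137
wz -0.0 then t(cm) [-3.803e+01  3.227e+01 -1.000e-02] rows>= 8.0 q6~ 88
```

Call:
carry_out --motion '[{"jaw": -1,"tx": 0,"ty": 0,"tz": -1,"wx": 0,"wy": 0,"wz": 0},{"jaw": -1,"tx": 0,"ty": 0,"tz": -3,"wx": 0,"wy": 0,"wz": 0},{"jaw": -1,"tx": 0,"ty": 0,"tz": -4,"wx": 0,"wy": 0,"wz": 0},{"jaw": -1,"tx": 0,"ty": 0,"tz": -2.5,"wx": 0,"wy": 0,"wz": 0},{"jaw": -1,"tx": 0,"ty": 0,"tz": -0.7,"wx": 0,"wy": 0,"wz": 0},{"jaw": -1,"tx": -1.5,"ty": 1.3,"tz": 0,"wx": 0,"wy": 0,"wz": 0},{"jaw": -1,"tx": -3,"ty": 2.5,"tz": 0,"wx": 0,"wy": 0,"wz": 0},{"jaw": -1,"tx": -3.8,"ty": 3.2,"tz": 0,"wx": 0,"wy": 0,"wz": 0},{"jaw": -1,"tx": -3.8,"ty": 3.2,"tz": 0,"wx": 0,"wy": 0,"wz": 0},{"jaw": -1,"tx": -3.8,"ty": 3.2,"tz": 0,"wx": 0,"wy": 0,"wz": 0},{"jaw": -1,"tx": -3.8,"ty": 3.2,"tz": 0,"wx": 0,"wy": 0,"wz": 0},{"jaw": -1,"tx": -3.8,"ty": 3.2,"tz": 0,"wx": 0,"wy": 0,"wz": 0},{"jaw": -1,"tx": -3.8,"ty": 3.2,"tz": 0,"wx": 0,"wy": 0,"wz": 0},{"jaw": -1,"tx": -3.8,"ty": 3.2,"tz": 0,"wx": 0,"wy": 0,"wz": 0},{"jaw": -1,"tx": -3.8,"ty": 3.2,"tz": 0,"wx": 0,"wy": 0,"wz": 0},{"jaw": -1,"tx": -2.2,"ty": 2,"tz": 0,"wx": 0,"wy": 0,"wz": 0},{"jaw": -1,"tx": -0.9,"ty": 0.9,"tz": 0,"wx": 0,"wy": 0,"wz": 0},{"jaw": -1,"tx": 0,"ty": 0,"tz": 0,"wx": 0,"wy": 0,"wz": 0},{"jaw": -1,"tx": 0,"ty": 0,"tz": 0,"wx": 0,"wy": 0,"wz": 0}]'

```text
clock: 14.25
tcp_pos: [0.5334, -0.3737, 0.3198]
orientation: [-0.001, 0.879, 0.477, -0.0]
wrist_force: [0.2, 1.0, -1.3]
finger_gap: 0.0366
```

```bash
python3 plan.py 533.5 -374 217 -33; python3 -c "
from h import *
im=eyes.read_camera('top')[160:400,330:600];cv2.imwrite('pics/t5.png',cv2.resize(cv2.convertScaleAbs(im,alpha=1.6),None,fx=2.4,fy=2.4));cv2.imwrite('pics/s5.png',eyes.read_camera('side'))"
```

```text
t 14.25 tcp [ 533.4 -373.7  319.8] psi -33.0 tilt [-0.05  0.08] gap 36.6 F [ 0.2  1.  -1.3] q [-0.73  0.5   0.11  1.19  0.    1.41]
wz 0.0 then t(cm) [-0.03  0.04 10.28] rows>= 2.0 q6~ 88
```

View pics/s5.png

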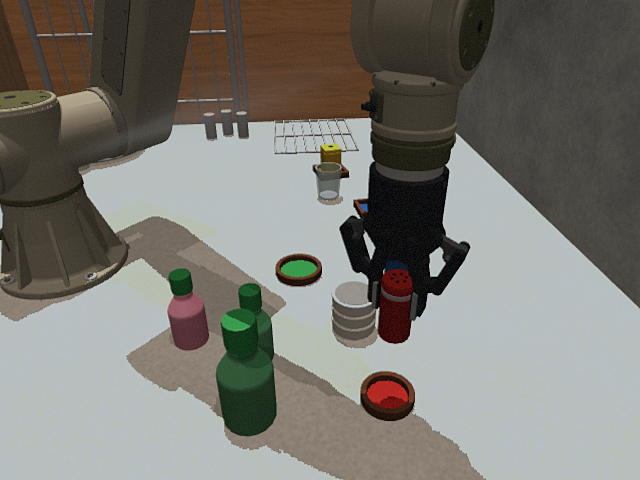

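View pics/t5.png

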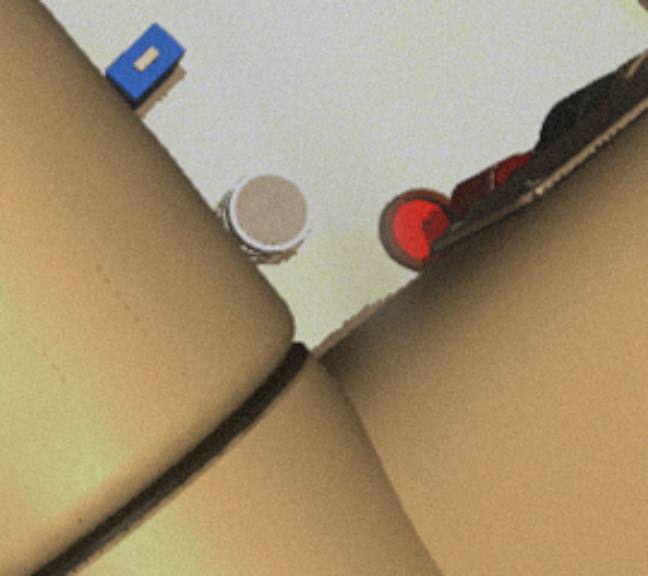

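The shaker is held upright above the red stand at (387,395) in the side view.

Call:
carry_out --motion '[{"jaw": -1,"tx": 0,"ty": 0,"tz": 1.5,"wx": 0,"wy": 0,"wz": 0},{"jaw": -1,"tx": 0,"ty": 0,"tz": 3,"wx": 0,"wy": 0,"wz": 0},{"jaw": -1,"tx": 0,"ty": 0,"tz": 3,"wx": 0,"wy": 0,"wz": 0},{"jaw": -1,"tx": 0,"ty": 0,"tz": 1.8,"wx": 0,"wy": 0,"wz": 0},{"jaw": -1,"tx": 0,"ty": 0,"tz": 0.7,"wx": 0,"wy": 0,"wz": 0},{"jaw": -1,"tx": 0,"ty": 0,"tz": 0.3,"wx": 0,"wy": 0,"wz": 0},{"jaw": -1,"tx": 0,"ty": 0,"tz": 0,"wx": 0,"wy": 0,"wz": 0},{"jaw": -1,"tx": 0,"ty": 0,"tz": 0.1,"wx": 0,"wy": 0,"wz": 0},{"jaw": -1,"tx": 0,"ty": 0,"tz": 0.1,"wx": 0,"wy": 0,"wz": 0},{"jaw": -1,"tx": 0,"ty": 0,"tz": 0,"wx": 0,"wy": 0,"wz": 0},{"jaw": -1,"tx": 0,"ty": 0,"tz": 0,"wx": 0,"wy": 0,"wz": 0}]'

```text
clock: 15.72
tcp_pos: [0.5335, -0.3751, 0.2153]
orientation: [0.0, 0.879, 0.477, 0.0]
wrist_force: [-0.2, 0.0, -1.7]
finger_gap: 0.0371
```

Call:
carry_out --motion '[{"jaw": -1,"tx": 0,"ty": 0,"tz": 0.1,"wx": 0,"wy": 0,"wz": 0},{"jaw": -1,"tx": 0,"ty": 0,"tz": 0,"wx": 0,"wy": 0,"wz": 0}]'

```text
clock: 15.98
tcp_pos: [0.5335, -0.375, 0.2149]
orientation: [0.0, 0.879, 0.477, 0.0]
wrist_force: [-1.9, 1.4, 4.7]
finger_gap: 0.0373
```

Call:
carry_out --motion '[{"jaw": 0,"tx": 0,"ty": 0,"tz": 0,"wx": 0,"wy": 0,"wz": 0},{"jaw": 0.5,"tx": 0,"ty": 0,"tz": 0,"wx": 0,"wy": 0,"wz": 0},{"jaw": 0.8,"tx": 0,"ty": 0,"tz": 0,"wx": 0,"wy": 0,"wz": 0},{"jaw": 0.8,"tx": 0,"ty": 0,"tz": 0,"wx": 0,"wy": 0,"wz": 0},{"jaw": 0.8,"tx": 0,"ty": 0,"tz": 0,"wx": 0,"wy": 0,"wz": 0},{"jaw": 0.8,"tx": 0,"ty": 0,"tz": -1,"wx": 0,"wy": 0,"wz": 0},{"jaw": 0.8,"tx": 0,"ty": 0,"tz": -3,"wx": 0,"wy": 0,"wz": 0},{"jaw": 0.8,"tx": 0,"ty": 0,"tz": -4,"wx": 0,"wy": 0,"wz": 0},{"jaw": 0.8,"tx": 0,"ty": 0,"tz": -4,"wx": 0,"wy": 0,"wz": 0},{"jaw": 0.8,"tx": 0,"ty": 0,"tz": -1.5,"wx": 0,"wy": 0,"wz": -9},{"jaw": 0.8,"tx": 0,"ty": 0,"tz": 0,"wx": 0,"wy": 0,"wz": -10},{"jaw": 0.8,"tx": 0,"ty": 0,"tz": 0,"wx": 0,"wy": 0,"wz": -10},{"jaw": 0.8,"tx": 0,"ty": 0,"tz": 0,"wx": 0,"wy": 0,"wz": -10},{"jaw": 0.8,"tx": 0,"ty": 0,"tz": 0,"wx": 0,"wy": 0,"wz": -10},{"jaw": 0.8,"tx": 0,"ty": 0,"tz": 0,"wx": 0,"wy": 0,"wz": -9},{"jaw": 0.8,"tx": 0,"ty": 0,"tz": 0,"wx": 0,"wy": 0,"wz": -5},{"jaw": 0.8,"tx": 0,"ty": 0,"tz": 0,"wx": 0,"wy": 0,"wz": 0}]'

```text
clock: 18.1
tcp_pos: [0.5335, -0.375, 0.3499]
orientation: [0.0, 0.501, 0.866, -0.0]
wrist_force: [-0.0, 0.4, -0.8]
finger_gap: 0.077
```

```bash
python3 plan.py 363 -279 320 30  363 -279 260 30
```

```text
t 18.1 tcp [ 533.5 -375.   349.9] psi 29.9 tilt [ 0.04 -0.03] gap 77.0 F [-0.   0.4 -0.8] q [-0.74  0.48  0.16  1.25  0.    0.31]
wz -0.1 then t(cm) [16.84 -9.96  2.98] rows>= 4.0 q6~ 22
wz -0.0 then t(cm) [ 0. -0.  6.] rows>= 1.0 q6~ 22
```

Call:
carry_out --motion '[{"jaw": 0.8,"tx": 1.2,"ty": -0.7,"tz": 0,"wx": 0,"wy": 0,"wz": 0},{"jaw": 0.8,"tx": 2.8,"ty": -1.7,"tz": 0,"wx": 0,"wy": 0,"wz": 0},{"jaw": 0.8,"tx": 4,"ty": -2.3,"tz": 0.5,"wx": 0,"wy": 0,"wz": 0},{"jaw": 0.8,"tx": 4,"ty": -2.4,"tz": 0.8,"wx": 0,"wy": 0,"wz": 0},{"jaw": 0.8,"tx": 2.8,"ty": -1.7,"tz": 0.8,"wx": 0,"wy": 0,"wz": 0},{"jaw": 0.8,"tx": 1.5,"ty": -0.9,"tz": 0.6,"wx": 0,"wy": 0,"wz": 0},{"jaw": 0.8,"tx": 0.5,"ty": -0.3,"tz": 0.3,"wx": 0,"wy": 0,"wz": 0},{"jaw": 0.8,"tx": 0,"ty": 0,"tz": 0,"wx": 0,"wy": 0,"wz": 0},{"jaw": 0.8,"tx": 0,"ty": 0,"tz": 0,"wx": 0,"wy": 0,"wz": 0}]'

```text
clock: 19.23
tcp_pos: [0.3637, -0.2801, 0.3196]
orientation: [0.001, 0.5, 0.866, -0.0]
wrist_force: [0.2, -0.1, -0.8]
finger_gap: 0.0769
```

```bash
python3 plan.py 363 -279 260 30; python3 -c "
from h import *
im=eyes.read_camera('top')[160:400,330:600];cv2.imwrite('pics/t6.png',cv2.resize(cv2.convertScaleAbs(im,alpha=1.6),None,fx=2.4,fy=2.4));cv2.imwrite('pics/s6.png',eyes.read_camera('side'))"
```

```text
t 19.23 tcp [ 363.7 -280.1  319.6] psi 30.0 tilt [ 0.06 -0.05] gap 76.9 F [ 0.2 -0.1 -0.8] q [-0.83  0.14 -0.4   1.04  0.    0.22]
wz -0.0 then t(cm) [ 0.13 -0.01  5.96] rows>= 1.0 q6~ 22
```

View pics/s6.png

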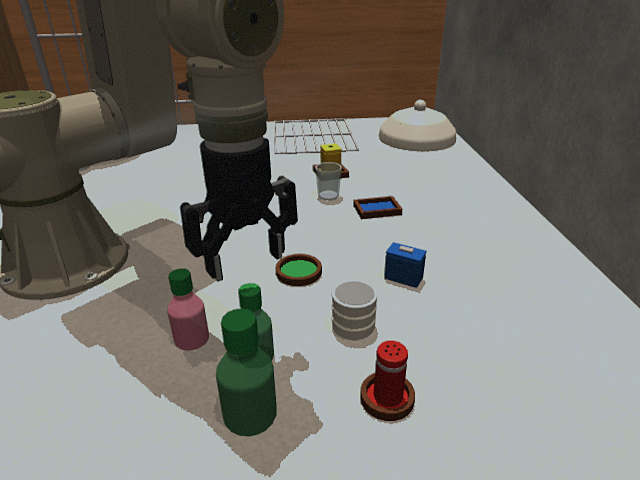

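View pics/t6.png

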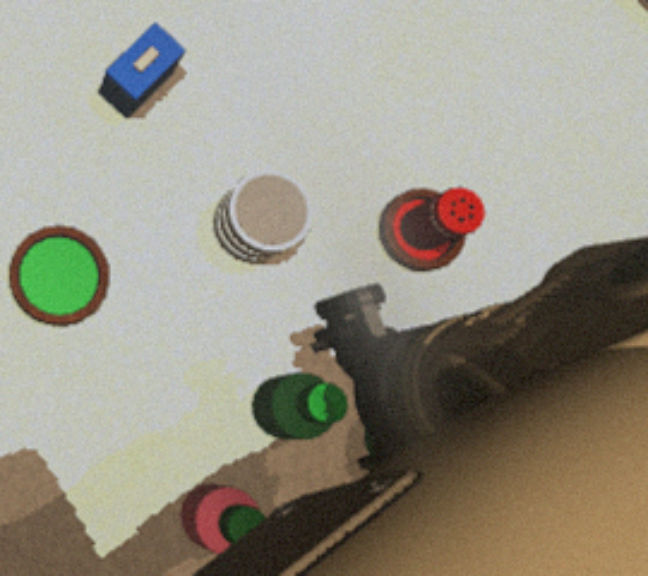

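The shaker stands upright in the red stand at (391,375) in the side view. The gripper is above the small green cruet.

Call:
carry_out --motion '[{"jaw": 0.8,"tx": 0.1,"ty": 0,"tz": 1.2,"wx": 0,"wy": 0,"wz": 0},{"jaw": 0.8,"tx": 0,"ty": 0,"tz": 2,"wx": 0,"wy": 0,"wz": 0},{"jaw": 0.8,"tx": 0,"ty": 0,"tz": 1.7,"wx": 0,"wy": 0,"wz": 0},{"jaw": 0.8,"tx": 0,"ty": 0,"tz": 0.8,"wx": 0,"wy": 0,"wz": 0},{"jaw": 0.8,"tx": 0,"ty": 0,"tz": 0.3,"wx": 0,"wy": 0,"wz": 0},{"jaw": 0.8,"tx": 0,"ty": 0,"tz": 0,"wx": 0,"wy": 0,"wz": 0},{"jaw": 0.2,"tx": 0,"ty": 0,"tz": 0,"wx": 0,"wy": 0,"wz": 0},{"jaw": -0.1,"tx": 0,"ty": 0,"tz": 0,"wx": 0,"wy": 0,"wz": 0},{"jaw": -0.3,"tx": 0,"ty": 0,"tz": 0,"wx": 0,"wy": 0,"wz": 0},{"jaw": -1,"tx": 0,"ty": 0,"tz": 0,"wx": 0,"wy": 0,"wz": 0},{"jaw": -1,"tx": 0,"ty": 0,"tz": 0,"wx": 0,"wy": 0,"wz": 0},{"jaw": -1,"tx": 0,"ty": 0,"tz": 0,"wx": 0,"wy": 0,"wz": 0},{"jaw": -1,"tx": 0,"ty": 0,"tz": 0,"wx": 0,"wy": 0,"wz": 0}]'

```text
clock: 20.95
tcp_pos: [0.3627, -0.2787, 0.2596]
orientation: [0.001, 0.5, 0.866, 0.0]
wrist_force: [-0.2, 1.1, 5.0]
finger_gap: 0.0292
```

```bash
python3 plan.py 363 -279 320 30 435.8 -77 320 30; python3 -c "
from h import *
cv2.imwrite('pics/s7.png',cv2.resize(eyes.read_camera('side')[180:440,130:420],None,fx=2.3,fy=2.3))"
```

```text
t 20.95 tcp [ 362.7 -278.7  259.6] psi 30.0 tilt [ 0.06 -0.03] gap 29.2 F [-0.2  1.1  5. ] q [-0.83  0.19 -0.49  0.89  0.    0.22]
wz -0.0 then t(cm) [-0.05  0.02 -6.04] rows>= 1.0 q6~ 22
wz -0.0 then t(cm) [13.85 16.4  -0.  ] rows>= 4.0 q6~ 50
```

View pics/s7.png

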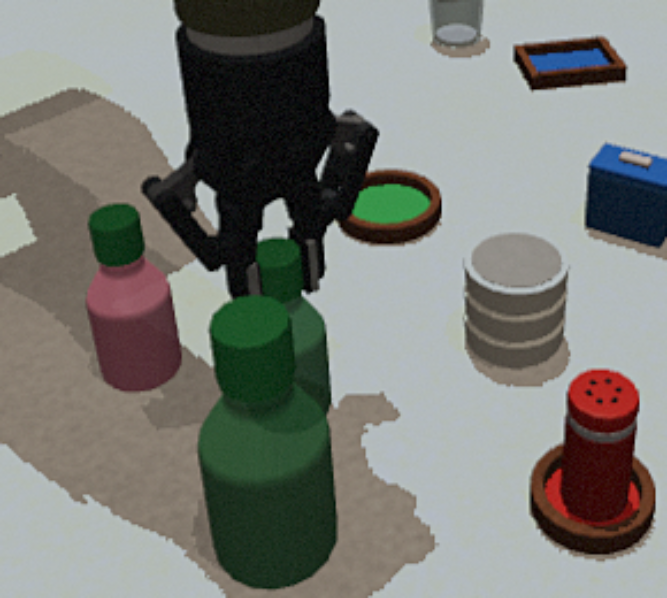

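The jaws hold the small cruet's stopper (gap 29 mm) without touching its neighbours. I lift it and carry it to the green stand.

Call:
carry_out --motion '[{"jaw": -1,"tx": 0,"ty": 0,"tz": -0.8,"wx": 0,"wy": 0,"wz": 0},{"jaw": -1,"tx": 0,"ty": 0,"tz": -2,"wx": 0,"wy": 0,"wz": 0},{"jaw": -1,"tx": 0,"ty": 0,"tz": -2,"wx": 0,"wy": 0,"wz": 0},{"jaw": -1,"tx": 0,"ty": 0,"tz": -1.2,"wx": 0,"wy": 0,"wz": 0},{"jaw": -1,"tx": 0.8,"ty": 1,"tz": 0,"wx": 0,"wy": 0,"wz": 0},{"jaw": -1,"tx": 2,"ty": 2.4,"tz": 0,"wx": 0,"wy": 0,"wz": 0},{"jaw": -1,"tx": 2.8,"ty": 3.3,"tz": 0,"wx": 0,"wy": 0,"wz": 0},{"jaw": -1,"tx": 2.8,"ty": 3.3,"tz": 0,"wx": 0,"wy": 0,"wz": 0},{"jaw": -1,"tx": 2.6,"ty": 3.1,"tz": 0,"wx": 0,"wy": 0,"wz": 0},{"jaw": -1,"tx": 1.8,"ty": 2.1,"tz": 0,"wx": 0,"wy": 0,"wz": 0},{"jaw": -1,"tx": 0.8,"ty": 0.9,"tz": 0,"wx": 0,"wy": 0,"wz": 0},{"jaw": -1,"tx": 0.2,"ty": 0.3,"tz": 0,"wx": 0,"wy": 0,"wz": 0},{"jaw": -1,"tx": 0,"ty": 0,"tz": 0,"wx": 0,"wy": 0,"wz": 0},{"jaw": -1,"tx": 0,"ty": 0,"tz": 0,"wx": 0,"wy": 0,"wz": 0}]'

```text
clock: 22.75
tcp_pos: [0.4354, -0.0778, 0.3191]
orientation: [-0.0, 0.501, 0.866, -0.0]
wrist_force: [-0.3, 0.2, -2.8]
finger_gap: 0.0291
```

```bash
python3 plan.py 435.8 -77 267 30; python3 -c "
from h import *
cv2.imwrite('pics/s8.png',cv2.resize(eyes.read_camera('side')[130:390,170:460],None,fx=2.3,fy=2.3))"
```

```text
t 22.75 tcp [435.4 -77.8 319.1] psi 29.9 tilt [-0.01 -0.  ] gap 29.1 F [-0.3  0.2 -2.8] q [-0.36  0.11 -0.43  1.03 -0.    0.69]
wz -0.1 then t(cm) [0.05 0.08 5.21] rows>= 1.0 q6~ 50
```

View pics/s8.png

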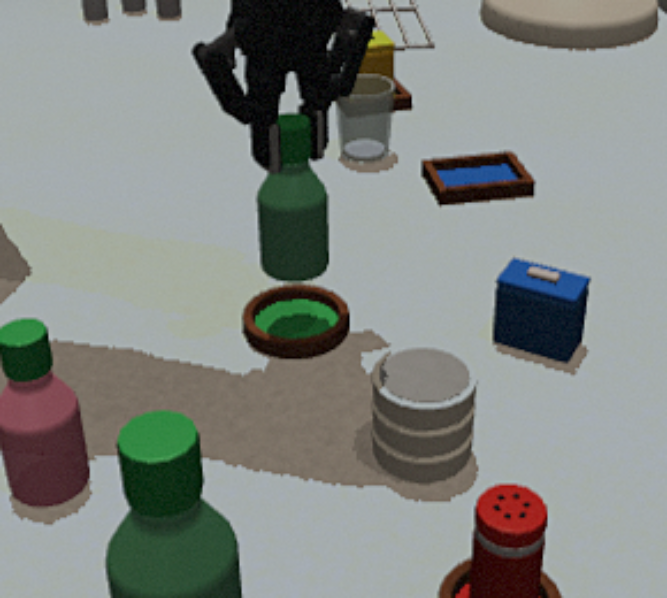

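Call:
carry_out --motion '[{"jaw": -1,"tx": 0,"ty": 0.1,"tz": 1,"wx": 0,"wy": 0,"wz": 0},{"jaw": -1,"tx": 0,"ty": 0,"tz": 1.8,"wx": 0,"wy": 0,"wz": 0},{"jaw": -1,"tx": 0,"ty": 0,"tz": 1.4,"wx": 0,"wy": 0,"wz": 0},{"jaw": -1,"tx": 0,"ty": 0,"tz": 0.7,"wx": 0,"wy": 0,"wz": 0},{"jaw": -1,"tx": 0,"ty": 0,"tz": 0.2,"wx": 0,"wy": 0,"wz": 0},{"jaw": -1,"tx": 0,"ty": 0,"tz": 0.1,"wx": 0,"wy": 0,"wz": 0},{"jaw": -1,"tx": 0,"ty": 0,"tz": 0,"wx": 0,"wy": 0,"wz": 0},{"jaw": -1,"tx": 0,"ty": 0,"tz": 0.1,"wx": 0,"wy": 0,"wz": 0},{"jaw": -1,"tx": 0,"ty": 0,"tz": 0,"wx": 0,"wy": 0,"wz": 0}]'

```text
clock: 23.92
tcp_pos: [0.4365, -0.0766, 0.2663]
orientation: [0.0, 0.5, 0.866, 0.0]
wrist_force: [-0.5, -0.3, -2.8]
finger_gap: 0.0288
```

Call:
carry_out --motion '[{"jaw": -1,"tx": 0,"ty": 0,"tz": 0.1,"wx": 0,"wy": 0,"wz": 0},{"jaw": -1,"tx": 0,"ty": 0,"tz": 0.05,"wx": 0,"wy": 0,"wz": 0},{"jaw": -1,"tx": 0,"ty": 0,"tz": 0,"wx": 0,"wy": 0,"wz": 0}]'

```text
clock: 24.3
tcp_pos: [0.4367, -0.0767, 0.2656]
orientation: [0.001, 0.5, 0.866, 0.0]
wrist_force: [-2.5, 1.1, 5.3]
finger_gap: 0.0292
```

Call:
carry_out --motion '[{"jaw": -0.1,"tx": 0,"ty": 0,"tz": 0,"wx": 0,"wy": 0,"wz": 0},{"jaw": 0.4,"tx": 0,"ty": 0,"tz": 0,"wx": 0,"wy": 0,"wz": 0},{"jaw": 0.8,"tx": 0,"ty": 0,"tz": 0,"wx": 0,"wy": 0,"wz": 0},{"jaw": 0.8,"tx": 0,"ty": 0,"tz": 0,"wx": 0,"wy": 0,"wz": 0},{"jaw": 0.8,"tx": 0,"ty": 0,"tz": 0,"wx": 0,"wy": 0,"wz": 0},{"jaw": 0.8,"tx": 0,"ty": 0,"tz": -1,"wx": 0,"wy": 0,"wz": 0},{"jaw": 0.8,"tx": 0,"ty": 0,"tz": -2.5,"wx": 0,"wy": 0,"wz": 0},{"jaw": 0.8,"tx": 0,"ty": 0,"tz": -2.5,"wx": 0,"wy": 0,"wz": 0},{"jaw": 0.8,"tx": 0,"ty": 0,"tz": -1,"wx": 0,"wy": 0,"wz": -5.7},{"jaw": 0.8,"tx": 0,"ty": 0,"tz": 0,"wx": 0,"wy": 0,"wz": -9},{"jaw": 0.8,"tx": 0,"ty": 0,"tz": 0,"wx": 0,"wy": 0,"wz": -8},{"jaw": 0.8,"tx": 0,"ty": 0,"tz": 0,"wx": 0,"wy": 0,"wz": -3},{"jaw": 0.8,"tx": 0,"ty": 0,"tz": 0,"wx": 0,"wy": 0,"wz": 0}]'

```text
clock: 25.92
tcp_pos: [0.4365, -0.0766, 0.3353]
orientation: [0.0, 0.295, 0.955, 0.0]
wrist_force: [-0.2, 0.0, -0.0]
finger_gap: 0.0767
```

```bash
python3 plan.py 618.6 -113.9 290 55.7 618.6 -113.9 194 55.7
```

```text
t 25.93 tcp [436.5 -76.6 335.3] psi 55.6 tilt [ 0.04 -0.01] gap 76.7 F [-0.2  0.  -0. ] q [-0.36  0.1  -0.4   1.07  0.    0.24]
wz -0.1 then t(cm) [-17.14   7.18   4.54] rows>= 4.0 q6~ 24
wz -0.0 then t(cm) [ 0.01 -0.    9.6 ] rows>= 2.0 q6~ 24
```

Call:
carry_out --motion '[{"jaw": 0.8,"tx": -1.2,"ty": 0.5,"tz": 0,"wx": 0,"wy": 0,"wz": 0},{"jaw": 0.8,"tx": -2.8,"ty": 1.2,"tz": 0,"wx": 0,"wy": 0,"wz": 0},{"jaw": 0.8,"tx": -4,"ty": 1.7,"tz": 0,"wx": 0,"wy": 0,"wz": 0},{"jaw": 0.8,"tx": -4,"ty": 1.7,"tz": 0.8,"wx": 0,"wy": 0,"wz": 0},{"jaw": 0.8,"tx": -3,"ty": 1.3,"tz": 1.7,"wx": 0,"wy": 0,"wz": 0},{"jaw": 0.8,"tx": -1.6,"ty": 0.6,"tz": 1.4,"wx": 0,"wy": 0,"wz": 0},{"jaw": 0.8,"tx": -0.5,"ty": 0.2,"tz": 0.6,"wx": 0,"wy": 0,"wz": 0},{"jaw": 0.8,"tx": 0,"ty": 0,"tz": 0,"wx": 0,"wy": 0,"wz": 0},{"jaw": 0.8,"tx": 0,"ty": 0,"tz": 0,"wx": 0,"wy": 0,"wz": 0}]'

```text
clock: 27.05
tcp_pos: [0.6179, -0.1135, 0.2904]
orientation: [0.0, 0.295, 0.955, 0.0]
wrist_force: [-0.3, 1.1, 0.5]
finger_gap: 0.0766
```

```bash
python3 plan.py 618.6 -113.9 194 55.7; python3 -c "
from h import *
cv2.imwrite('pics/s9.png',cv2.resize(eyes.read_camera('side')[130:390,200:490],None,fx=2.3,fy=2.3))
cv2.imwrite('pics/t9.png',cv2.resize(cv2.convertScaleAbs(eyes.read_camera('top')[120:360,300:570],alpha=1.6),None,fx=2.3,fy=2.3))"
```

```text
t 27.05 tcp [ 617.9 -113.5  290.4] psi 55.7 tilt [ 0.03 -0.  ] gap 76.6 F [-0.3  1.1  0.5] q [-0.31  0.47 -0.01  1.09  0.    0.29]
wz -0.0 then t(cm) [-0.07  0.    9.64] rows>= 2.0 q6~ 24
```

View pics/s9.png

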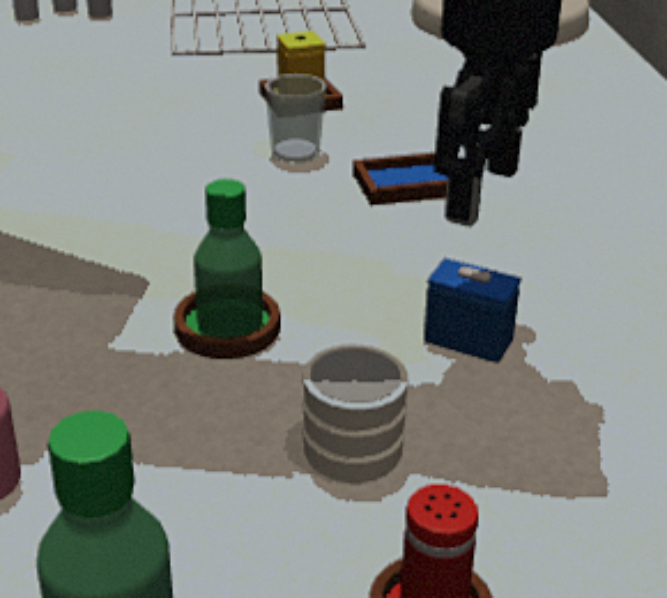

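View pics/t9.png

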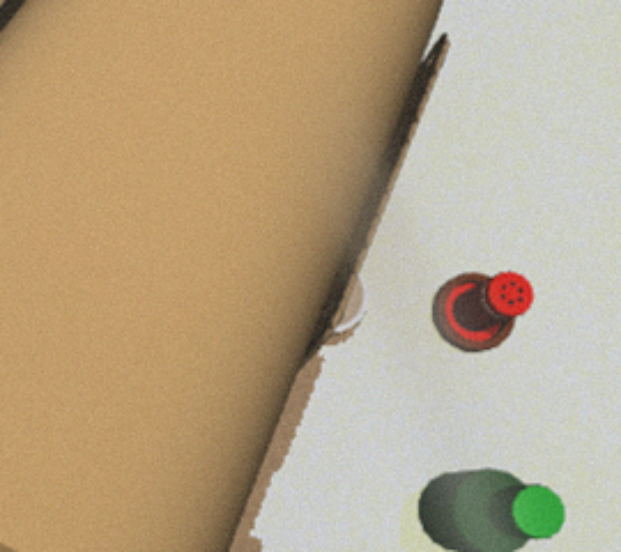

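The cruet stands upright in the green stand. The gripper is over the sugar box with the jaws across its 36 mm side.

Call:
carry_out --motion '[{"jaw": 0.8,"tx": -0.1,"ty": 0,"tz": 1.5,"wx": 0,"wy": 0,"wz": 0},{"jaw": 0.8,"tx": 0,"ty": 0,"tz": 2.8,"wx": 0,"wy": 0,"wz": 0},{"jaw": 0.8,"tx": 0,"ty": 0,"tz": 2.8,"wx": 0,"wy": 0,"wz": 0},{"jaw": 0.8,"tx": 0,"ty": 0,"tz": 1.7,"wx": 0,"wy": 0,"wz": 0},{"jaw": 0.8,"tx": 0,"ty": 0,"tz": 0.8,"wx": 0,"wy": 0,"wz": 0},{"jaw": 0.8,"tx": 0,"ty": 0,"tz": 0,"wx": 0,"wy": 0,"wz": 0},{"jaw": 0.2,"tx": 0,"ty": 0,"tz": 0,"wx": 0,"wy": 0,"wz": 0},{"jaw": -0.1,"tx": 0,"ty": 0,"tz": 0,"wx": 0,"wy": 0,"wz": 0},{"jaw": -1,"tx": 0,"ty": 0,"tz": 0,"wx": 0,"wy": 0,"wz": 0},{"jaw": -1,"tx": 0,"ty": 0,"tz": 0,"wx": 0,"wy": 0,"wz": 0},{"jaw": -1,"tx": 0,"ty": 0,"tz": 0,"wx": 0,"wy": 0,"wz": 0},{"jaw": -1,"tx": 0,"ty": 0,"tz": 0,"wx": 0,"wy": 0,"wz": 0}]'

```text
clock: 28.65
tcp_pos: [0.6196, -0.1143, 0.1947]
orientation: [0.001, 0.295, 0.955, 0.0]
wrist_force: [0.4, -0.9, 5.7]
finger_gap: 0.0356
```

```bash
python3 plan.py 618.6 -113.9 280 55.7 624.5 150.5 280 96.3; python3 -c "
from h import *
cv2.imwrite('pics/s10.png',cv2.resize(eyes.read_camera('side')[80:340,200:490],None,fx=2.3,fy=2.3))"
```

```text
t 28.65 tcp [ 619.6 -114.3  194.7] psi 55.7 tilt [ 0.11 -0.03] gap 35.6 F [ 0.4 -0.9  5.7] q [-0.31  0.55 -0.13  0.89  0.    0.29]
wz -0.0 then t(cm) [ 0.09 -0.02 -8.53] rows>= 2.0 q6~ 24
wz -40.6 then t(cm) [-3.490e+00  2.622e+01  2.000e-02] rows>= 5.0 q6~ 7
```

View pics/s10.png

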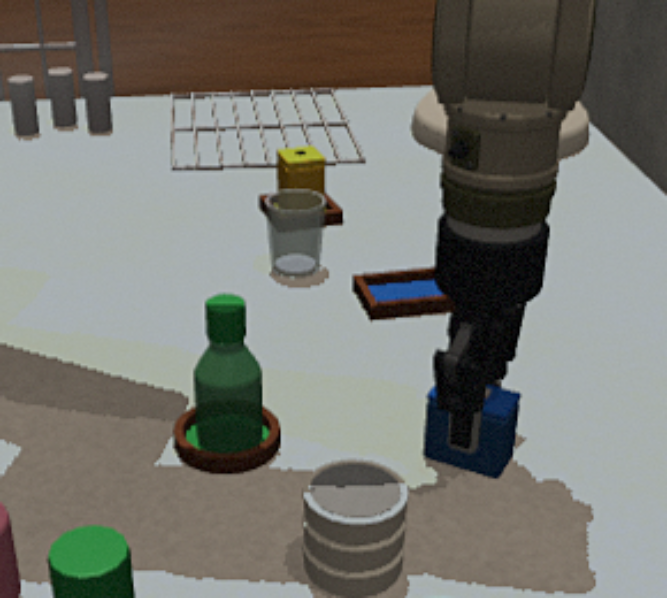

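Call:
carry_out --motion '[{"jaw": -1,"tx": 0,"ty": 0,"tz": -1,"wx": 0,"wy": 0,"wz": 0},{"jaw": -1,"tx": 0,"ty": 0,"tz": -3,"wx": 0,"wy": 0,"wz": 0},{"jaw": -1,"tx": 0,"ty": 0,"tz": -3,"wx": 0,"wy": 0,"wz": 0},{"jaw": -1,"tx": 0,"ty": 0,"tz": -1.5,"wx": 0,"wy": 0,"wz": -4.6},{"jaw": -1,"tx": 0,"ty": 0,"tz": 0,"wx": 0,"wy": 0,"wz": -9},{"jaw": -1,"tx": 0,"ty": 0,"tz": 0,"wx": 0,"wy": 0,"wz": -10},{"jaw": -1,"tx": 0,"ty": 0,"tz": 0,"wx": 0,"wy": 0,"wz": -10},{"jaw": -1,"tx": 0,"ty": 0,"tz": 0,"wx": 0,"wy": 0,"wz": -7},{"jaw": -1,"tx": -0.2,"ty": 1.5,"tz": 0,"wx": 0,"wy": 0,"wz": 0},{"jaw": -1,"tx": -0.4,"ty": 3.2,"tz": 0,"wx": 0,"wy": 0,"wz": 0},{"jaw": -1,"tx": -0.6,"ty": 4.4,"tz": 0,"wx": 0,"wy": 0,"wz": 0},{"jaw": -1,"tx": -0.6,"ty": 4.4,"tz": 0,"wx": 0,"wy": 0,"wz": 0},{"jaw": -1,"tx": -0.6,"ty": 4.4,"tz": 0,"wx": 0,"wy": 0,"wz": 0},{"jaw": -1,"tx": -0.6,"ty": 4.4,"tz": 0,"wx": 0,"wy": 0,"wz": 0},{"jaw": -1,"tx": -0.4,"ty": 2.7,"tz": 0,"wx": 0,"wy": 0,"wz": 0},{"jaw": -1,"tx": -0.1,"ty": 1.2,"tz": 0,"wx": 0,"wy": 0,"wz": 0},{"jaw": -1,"tx": 0,"ty": 0,"tz": 0,"wx": 0,"wy": 0,"wz": 0},{"jaw": -1,"tx": 0,"ty": 0,"tz": 0,"wx": 0,"wy": 0,"wz": 0}]'

```text
clock: 30.95
tcp_pos: [0.6252, 0.1492, 0.2787]
orientation: [-0.0, -0.054, 0.999, -0.0]
wrist_force: [0.6, -0.3, -2.1]
finger_gap: 0.0357
```

```bash
python3 plan.py 624.5 150.5 202 96.3; python3 -c "
from h import *
cv2.imwrite('pics/s11.png',cv2.resize(eyes.read_camera('side')[60:320,200:490],None,fx=2.3,fy=2.3))"
```

```text
t 30.95 tcp [625.2 149.2 278.7] psi 96.2 tilt [-0.02 -0.02] gap 35.7 F [ 0.6 -0.3 -2.1] q [ 0.11  0.5   0.02  1.09 -0.    0.  ]
wz -0.1 then t(cm) [0.06 0.14 7.67] rows>= 2.0 q6~ 7
```

View pics/s11.png

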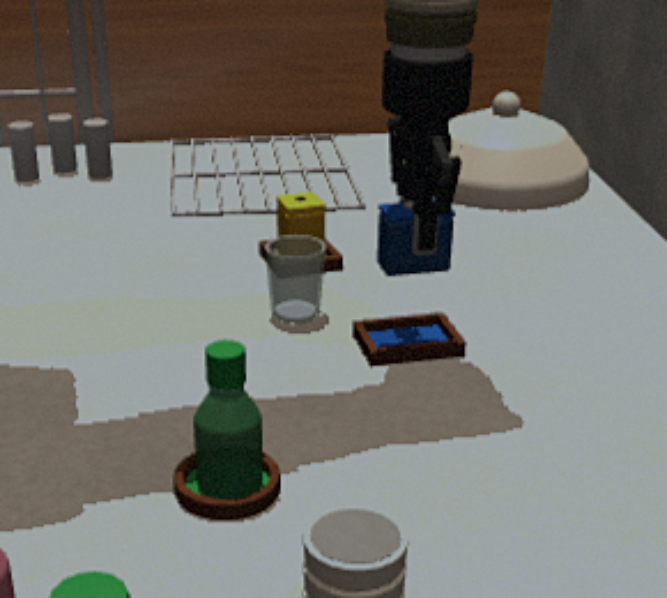

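Call:
carry_out --motion '[{"jaw": -1,"tx": 0,"ty": 0.1,"tz": 1.2,"wx": 0,"wy": 0,"wz": 0},{"jaw": -1,"tx": 0,"ty": 0,"tz": 2.4,"wx": 0,"wy": 0,"wz": 0},{"jaw": -1,"tx": 0,"ty": 0,"tz": 2.2,"wx": 0,"wy": 0,"wz": 0},{"jaw": -1,"tx": 0,"ty": 0,"tz": 1.1,"wx": 0,"wy": 0,"wz": 0},{"jaw": -1,"tx": 0,"ty": 0,"tz": 0.5,"wx": 0,"wy": 0,"wz": 0},{"jaw": -1,"tx": 0,"ty": 0,"tz": 0.2,"wx": 0,"wy": 0,"wz": 0},{"jaw": -1,"tx": 0,"ty": 0,"tz": 0,"wx": 0,"wy": 0,"wz": 0},{"jaw": -1,"tx": 0,"ty": 0,"tz": 0.1,"wx": 0,"wy": 0,"wz": 0},{"jaw": -1,"tx": 0,"ty": 0,"tz": 0,"wx": 0,"wy": 0,"wz": 0}]'

```text
clock: 32.12
tcp_pos: [0.6253, 0.1512, 0.2021]
orientation: [0.0, -0.055, 0.999, 0.0]
wrist_force: [-0.0, 0.8, -1.5]
finger_gap: 0.0356
```

Call:
carry_out --motion '[{"jaw": -1,"tx": 0,"ty": 0,"tz": 0.1,"wx": 0,"wy": 0,"wz": 0},{"jaw": -1,"tx": 0,"ty": 0,"tz": 0.1,"wx": 0,"wy": 0,"wz": 0},{"jaw": -1,"tx": 0,"ty": 0,"tz": 0,"wx": 0,"wy": 0,"wz": 0}]'

```text
clock: 32.5
tcp_pos: [0.6252, 0.1511, 0.2008]
orientation: [0.0, -0.055, 0.999, 0.0]
wrist_force: [-2.8, -1.3, 5.1]
finger_gap: 0.0358
```

Call:
carry_out --motion '[{"jaw": 0,"tx": 0,"ty": 0,"tz": 0,"wx": 0,"wy": 0,"wz": 0},{"jaw": 0.4,"tx": 0,"ty": 0,"tz": 0,"wx": 0,"wy": 0,"wz": 0},{"jaw": 0.8,"tx": 0,"ty": 0,"tz": 0,"wx": 0,"wy": 0,"wz": 0},{"jaw": 0.8,"tx": 0,"ty": 0,"tz": 0,"wx": 0,"wy": 0,"wz": 0},{"jaw": 0.8,"tx": 0,"ty": 0,"tz": 0,"wx": 0,"wy": 0,"wz": 0},{"jaw": 0.8,"tx": 0,"ty": 0,"tz": -1,"wx": 0,"wy": 0,"wz": 0},{"jaw": 0.8,"tx": 0,"ty": 0,"tz": -3,"wx": 0,"wy": 0,"wz": 0},{"jaw": 0.8,"tx": 0,"ty": 0,"tz": -4,"wx": 0,"wy": 0,"wz": 0},{"jaw": 0.8,"tx": 0,"ty": 0,"tz": -5,"wx": 0,"wy": 0,"wz": 0},{"jaw": 0.8,"tx": 0,"ty": 0,"tz": -4,"wx": 0,"wy": 0,"wz": 0},{"jaw": 0.8,"tx": 0,"ty": 0,"tz": -2,"wx": 0,"wy": 0,"wz": 0},{"jaw": 0.8,"tx": 0,"ty": 0,"tz": 0,"wx": 0,"wy": 0,"wz": 0}]'

```text
clock: 34.0
tcp_pos: [0.6255, 0.1511, 0.3926]
orientation: [0.003, -0.055, 0.999, 0.0]
wrist_force: [-0.3, 0.8, -0.4]
finger_gap: 0.0769
```

```bash
python3 plan.py 211 535 390 96.3; python3 -c "
from h import *
cv2.imwrite('pics/s12.png',eyes.read_camera('side'))"
```

```text
t 34.0 tcp [625.5 151.1 392.6] psi 96.3 tilt [0.29 0.04] gap 76.9 F [-0.3  0.8 -0.4] q [0.11 0.45 0.22 1.33 0.   0.  ]
wz -0.0 then t(cm) [36.99 42.7   0.07] rows>= 10.0 q6~ 62
```

View pics/s12.png

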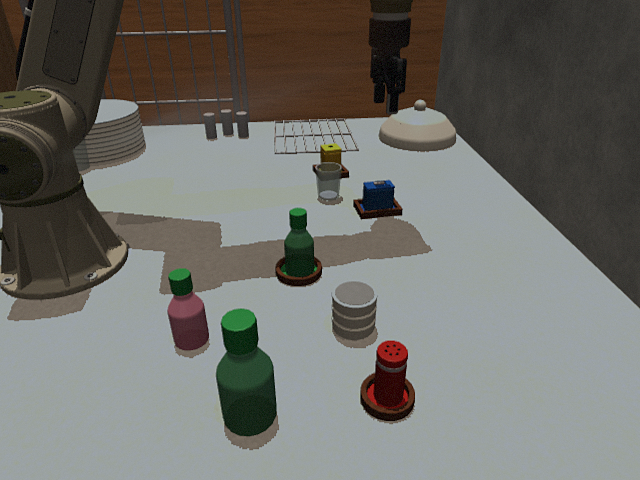

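All four pieces are in their stands in the side view. I move the arm aside so the top camera can check them.

Call:
carry_out --motion '[{"jaw": 0.8,"tx": 1.2,"ty": 1.4,"tz": 0,"wx": 0,"wy": 0,"wz": 0},{"jaw": 0.8,"tx": 2.4,"ty": 2.8,"tz": 0,"wx": 0,"wy": 0,"wz": 0},{"jaw": 0.8,"tx": 3.3,"ty": 3.8,"tz": 0,"wx": 0,"wy": 0,"wz": 0},{"jaw": 0.8,"tx": 3.3,"ty": 3.8,"tz": 0,"wx": 0,"wy": 0,"wz": 0},{"jaw": 0.8,"tx": 3.3,"ty": 3.8,"tz": 0,"wx": 0,"wy": 0,"wz": 0},{"jaw": 0.8,"tx": 3.3,"ty": 3.8,"tz": 0,"wx": 0,"wy": 0,"wz": 0},{"jaw": 0.8,"tx": 3.3,"ty": 3.8,"tz": 0,"wx": 0,"wy": 0,"wz": 0},{"jaw": 0.8,"tx": 3.3,"ty": 3.8,"tz": 0,"wx": 0,"wy": 0,"wz": 0},{"jaw": 0.8,"tx": 3.3,"ty": 3.8,"tz": 0,"wx": 0,"wy": 0,"wz": 0},{"jaw": 0.8,"tx": 3.3,"ty": 3.8,"tz": 0,"wx": 0,"wy": 0,"wz": 0},{"jaw": 0.8,"tx": 3.3,"ty": 3.8,"tz": 0,"wx": 0,"wy": 0,"wz": 0},{"jaw": 0.8,"tx": 2.4,"ty": 2.8,"tz": 0,"wx": 0,"wy": 0,"wz": 0},{"jaw": 0.8,"tx": 1.2,"ty": 1.4,"tz": 0,"wx": 0,"wy": 0,"wz": 0},{"jaw": 0.8,"tx": 0,"ty": 0,"tz": 0,"wx": 0,"wy": 0,"wz": 0},{"jaw": 0.8,"tx": 0,"ty": 0,"tz": 0,"wx": 0,"wy": 0,"wz": 0}]'

```text
clock: 35.92
tcp_pos: [0.2123, 0.5336, 0.3893]
orientation: [-0.0, -0.054, 0.999, -0.001]
wrist_force: [0.0, 0.4, -0.1]
finger_gap: 0.0772
```

```bash
python3 -c "
from h import *
a=eyes.read_camera('top');cv2.imwrite('pics/t13raw.png',a);cv2.imwrite('pics/t13.png',cv2.convertScaleAbs(a,alpha=1.7))
b=a[130:300,130:400];cv2.imwrite('pics/t13z.png',cv2.convertScaleAbs(cv2.resize(b,None,fx=2.9,fy=2.9,interpolation=cv2.INTER_CUBIC),alpha=1.7))
cv2.imwrite('pics/s13.png',eyes.read_camera('side'))"
```

```text
(no output)
```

View pics/t13.png

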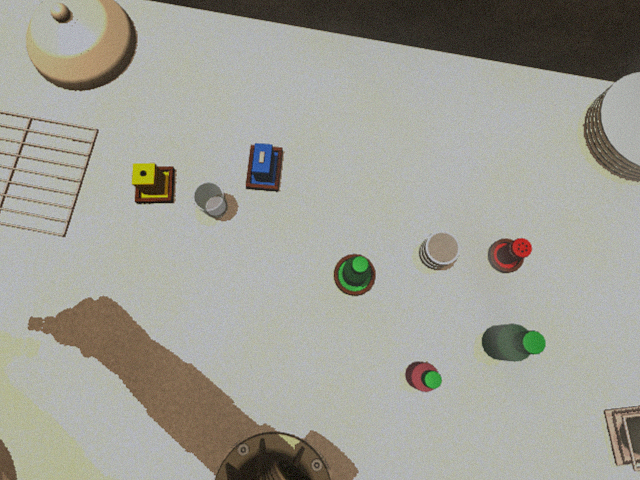

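View pics/t13z.png

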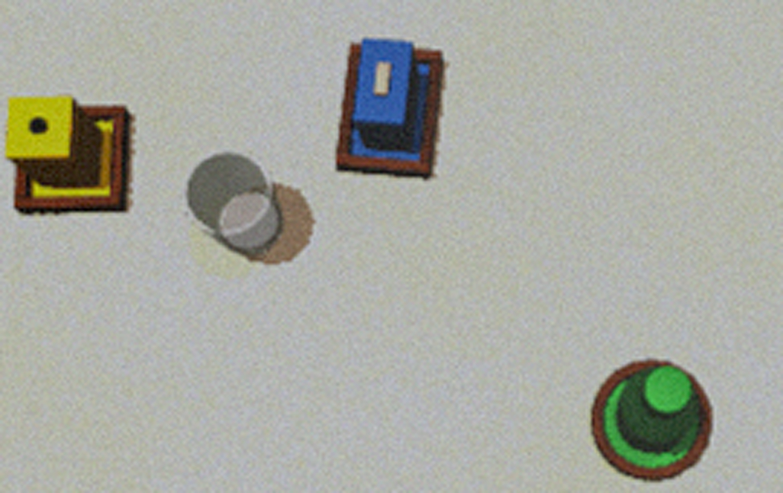

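All four pieces appear seated in the top view, with the tumbler (210,200) and ramekins (440,250) where they were. I check positions, yaw and bystanders numerically.

```bash
python3 - <<'E'
from fit import *
top=cv2.imread("pics/t13raw.png")
T=dict(cruet=((360,265),60),shaker=((525,243),60),sugarbox=((259,170),60),pickbox=((150,180),60))
goal=dict(cruet=(435.3,-76,0),shaker=(533.4,-372.7,0),sugarbox=(623.8,152.1,6.3),pickbox=(541.9,369.1,12.4))
for n,(uv,v) in T.items():
    s,y,y0=OBJ[n];s=[(a,z+.006) for a,z in s]
    r=fit("top",top,uv,s,v,150 if n=="shaker" else 100,y,y0);print(n,r,"err",(r[:3]-goal[n]).round(1))
a=cv2.imread("pics/top0.png");
for n,(x0,y0,w,h) in dict(tumbler=(190,178,50,45),ramekins=(415,228,50,48)).items():
    t=cv2.GaussianBlur(a[y0:y0+h,x0:x0+w],(3,3),0);r=cv2.matchTemplate(cv2.GaussianBlur(top[y0-8:y0+h+8,x0-8:x0+w+8],(3,3),0),t,cv2.TM_CCOEFF_NORMED);m=cv2.minMaxLoc(r);print(n,m[1],np.array(m[3])-8)
E
sed -n 1p /dev/null; python3 plan.py
```

```text
cruet [437.2 -76.    0.    2.2 204.  223. ] err [1.9 0.  0. ]
shaker [ 533.9 -371.3    0.     6.1  279.   315. ] err [0.5 1.4 0. ]
sugarbox [623.  150.4   5.5  48.7 428.  524. ] err [-0.8 -1.7 -0.8]
pickbox [542.1 370.2  11.6   1.7 489.  481. ] err [ 0.2  1.1 -0.8]
tumbler 0.9980010986328125 [0 0]
ramekins 0.9966878890991211 [0 0]
t 36.02 tcp [212.8 533.5 389.7] psi 96.2 tilt [ 0.01 -0.02] gap 76.7 F [-0.1  1.1 -0.2] q [ 1.05  0.32  0.01  1.27 -0.    0.94]
```

View pics/s13.png

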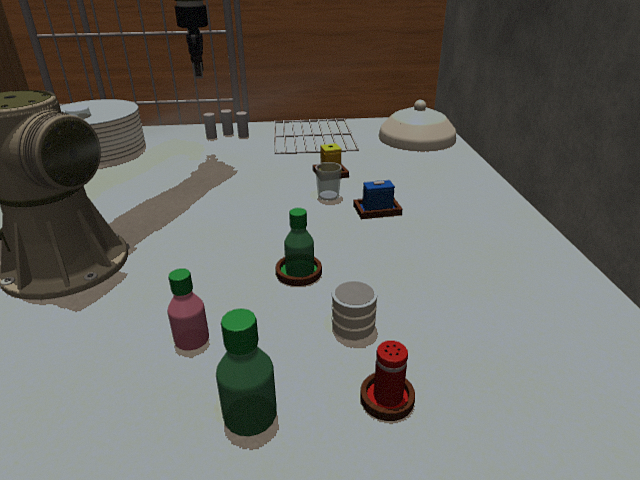

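```bash
python3 -c "
from workcell import env
print(env.hand_in())"
```

```text
the job is handed in; nothing more can be done
None
```

All four pieces are standing in their matching stands and the job is handed in, at about 36 s of the 112 s. I placed the yellow box first, then the red shaker, the small green cruet and the blue sugar box. I lowered each one until the wrist sensor felt it touch the pad, and only then released it.

**Last checks:**
- **Position and yaw:** a fit to the last top picture put every piece within 2 mm of its recess centre. Both boxes were within 1° of square, and all four looked upright in both views.
- **Bystanders:** the tumbler and ramekins matched their first picture with no shift. The pink and large green cruets also look unmoved; I checked those by eye only.
- **Arm:** it is parked clear with the jaws empty.

**What failed or disagreed:**
- My first move call was refused because some row keys were missing. Nothing moved.
- The two cameras differed by 2–4 mm in y, so I used the average of the two.
- The final sugar box fit was poorer than the others (residual 48.7, against about 2–6 for the rest). I put this down to the steel bar on its lid. Its position and yaw agree with the pictures and with where the arm set it down.
- I did not run a separate height measurement. That the pieces sit flat rests on the contact heights (about 6 mm above table level) and the pictures.

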